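Lever up the cutting bed and slip a packing block under it

TASK

Use the pry bar over the fulcrum block to lever up the front edge of the heavy hinged cutting bed, and hook the bar's shank under the keeper so that it stays up by itself. Slide the thick wooden packing block well under the raised front edge beside the bar, then unhook the bar so that the bed comes down to rest on the packing block, and lay the bar flat on the bench, clear of the bed, fulcrum and keeper. Do not lift the bed with the gripper itself, and leave the other things on the bench standing where they are.

Things in the scene. Friction and masses are not known exactly. Their poses are not given: they have to be found in the camera images.
- station: Fixed hinge mount of the cutting bed. Origin on the bench top right under the middle of the resting bed's front lower edge; +x points level from that edge into the bed, +y along the edge (to the left as one faces the bed's front), z up. 'Station' coordinates below are in this frame, in mm. The front looks roughly to the robot's right.
- bed: Heavy cutting bed, a dark steel slab with wooden top: 160 deep (station x 0 to 160), 190 wide (y -95 to 95), 34 thick, hinged at its back edge; origin on the hinge axis, station (160, 0, 24). At rest its underside is level, 24 above the bench; two feet 18 wide stand under the front corners (y = -85, 85), the gap between is open. 2.5 to 5 kg: 12 to 25 N to lift the edge.
- bed_hinge (a joint): Angle of the bed about its back hinge, rad: 0 at rest, grows as the front edge rises (0.1 raises the front edge by 16 mm), stop at 0.30. With the packing block 55 mm under the edge the bed rests on it at about 0.057.
- bed_front (a point): Middle of the bed's front lower edge; it moves with the bed. At rest at station (0, 0, 24).
- fulcrum: Fixed fulcrum: a dark wooden block 34 (x) by 40 (y) with a steel round bar of 8 mm radius along y on top. Origin on the bench at station (-50, 45, 0), axes as the station's.
- ridge (a point): Top middle of the fulcrum's round bar, 32 above the bench, at station (-50, 45, 32). In use the shank (bar x about 45 to 50) lies on it and the tip reaches 15 to 20 under the bed's edge; under the resting bed the bar slopes up to the handle at 17 to 23 degrees, and levelled it has raised the bed by about 0.1 rad.
- keeper: Fixed dark steel hook that holds the levered bar down. Origin on the bench at station (-130, 45, 0), axes as the station's. An arm 24 long in x reaches from the post (y 36 to 48) to its open mouth at y = 4, underside 42 above the bench, top 54. Press the shank down on the -y side of the mouth, swing it to +y under the arm and let go: the bed's weight presses it up against the arm.
- bar: Loose pry bar 230 long, 0.30 kg, underside flat all along, lying on the bench at the start. Origin on its underside at mid-length; +x points to the flat tip. Wooden handle 24 wide, 24 high, x -115 to -50; steel shank 16 wide, 14 high, x -50 to 66; steel blade 24 wide, 6 thick, x 63 to 115. In use the shank at x about -30 to -35 passes the keeper.
- bar_tip (a point): Middle of the blade's end, 3 mm above the underside, at bar x = 115.
- shim: Packing block to go under the bed: loose plain light wooden block 120 long (x) by 50 wide (y) by 30 thick, 0.13 kg; origin at the centre of its underside. It starts lying flat and is slid in lengthwise on the bench, about 55 deep, at station y about -45, clear of the feet and the bar.
- packer: Bystander: thinner, wider wooden offcut 103 x 75 x 20, loose; origin at the centre of its underside. Too thin for the job.
- sanding_block: Bystander: cork sanding block 112 x 123 x 35 wrapped in grit paper, loose; origin at the centre of its underside.
- punch_green: Bystander: arch punch 135 high and 34 x 38 wide, standing upright, loose; origin at the centre of its underside.
- cup_tall: Bystander: turned wooden cup, 53 across and 60 high, upright, loose; origin at the centre of its underside.
- cup_low: Bystander: turned wooden cup, 52 across and 50 high, upright, loose; origin at the centre of its underside.
- tape_roll: Bystander: roll of masking tape 96 across and 25 high, lying flat, loose; origin at the centre of its underside.
Mind the look-alikes: they are no part of the job. There is more than one size of the shim; the one meant has the size given above.

How it is judged:
By the outcome, as a careful person would: the job done as asked, in the order asked, and still so for the second after the job is handed in, with the robot touching nothing.
It also fails if it takes over 72 s, if anything falls off the work surface, if the arm or the gripper's body presses on something with over 40 N, if the wrist force passes 120 N, or if a joint passes its speed limit or range.

ROBOT

A 6-joint arm with a two-finger parallel gripper is mounted at the origin on a cart in front of the work surface, level with it; the furniture and walls round the work are solid. World frame = base frame: x ahead of the robot, y to its left, z up, the work surface at z = 0. Lengths are in mm, angles in degrees, forces in N, time in s.
With the tool pointing down it reaches from about 300 to 850 mm from the base axis. Payload 4.2 kg.
Tool frame: the origin (TCP) lies between the finger pads; the fingertips stand ahead of it and the grasp point (between the pads) lies 8 mm behind it (env.tip_reach is the x of the fingertips in the tool frame, in mm); x points along the fingers, y is the direction in which the jaws open and shut, and the axes are right-handed (so a half turn about x gives the same grasp; the last joint's range is limited). The gripper opens to 91 mm and grips with 3 to 60 N. Pads are 32 mm wide; open, the fingers measure 118 mm over their backs; the gripper's body (76 mm by 178 mm) begins 60 mm behind the grasp point.
Start: joints at [-75.974, 18.312, 89.639, -0, 72.044, -1.146], TCP at [150.49, -554.976, 188.576] pointing down, gripper open.
Joint ranges: [-177.97, 177.97], [-48.28, 115.42], [12.27, 149.76], [-77.06, 257.06], [2.81, 150.46], [-146.56, 146.56]. Speed limits (degrees/s): [147.25, 147.25, 180, 180, 180, 180].

INTERFACE

Orientations are given as [roll, pitch, yaw] about the fixed x, y, z axes, in that order (R = Rz(yaw) Ry(pitch) Rx(roll)).
In Python, from workcell import env, cams gives the robot as it stands.
- The arm moves only by the tool arm_command, never from a script. Its argument "deltas" is a list of rows, each a list of 3 entries, a list of its own where there are three numbers: the opening, from 0 (shut) to 1 (fully open), then the shift along the world's x, y, z in mm, then the turn about the world's z in rad. A call has 1 to 20 rows; each row is the pose to reach, as a shift and turn from the pose commanded when the call began; what a row does not reach only later rows make up. A row lasts 1/10 s, in which the tool goes at most 50 mm and 8.59 degrees, less where a joint would pass 70% of its speed; a pose out of reach is approached as far as the arm can. A call with a gripper value outside its range is refused whole. The fingers move at their own pace and stop on an object; "grip_force" is the grip in N (left out, the last holds). Time passes only in rows, so rows that repeat a pose let the fingers close. It gives the time, the measured TCP pose, the force and the opening at its end, in the units of the state.
- env.state(): the state, without advancing time (a new reading comes with each control period).
- cams.grab_frame(name): name is "scene" or "top"; returns a dict with "img" (384x512x3 uint8, red, green, blue), "K" (3x3 intrinsics, pixels), "rvec" (rotation vector, rad) and "tvec" (3), from world to camera coordinates, as OpenCV has them. Camera axes: x right, y down, z forward; pixel columns grow to the right and rows downward; lengths in mm; the calibration is good to about 2 mm. A picture is of the moment at which its call begins. There is no depth.
- env.job_done(): hands the job in, once; it reports no verdict.
Trained networks look in a picture, given as the dict that the camera call returned (one of the last four; its "shot" number tells which), for a name from the list of things; names that differ only in an ending like _2 or _b are one class to them, and where a whole thing is asked for, a point or a joint stands for the part that bears it (a point fixed in the world has none). Each returns a list of dicts, best first, with "conf" (0 to 1); they miss things now and then, are a little off and sometimes report something else, mostly with a low value. They report only what shows in the picture. A call takes as long as a camera call. They do not tell look-alikes from the thing itself.
- cams.silhouettes(picture, name): "region" (384x512 bool, what is visible of it) and "centre" ([column, row] in pixels, amid what is visible of it).
The state is a dict: "time_s": time; "qpos": joint angles; "qvel": joint speeds; "effort": joint torques, N m; "ee_pos": TCP position; "ee_rot": TCP orientation; "force": force on the tool from outside, world axes, zero at the start; "torque": the same for the moment, N m; "gripper_width": finger opening in mm.
Only numpy, scipy, OpenCV 4.12 (cv2) and the standard library are available. Lean on these libraries where they do the work, as an engineer would, in place of code of your own. Each camera call takes 0.05 s, during which the arm holds its last target.

## Working session

There is one attempt and no reset: what is moved stays moved. The work goes in short steps, Python scripts to look and compute and a tool call to move; the robot and the scene stay as the last step left them, time stands still between calls to the robot, and variables do not carry over. Pictures are saved under pics/ and viewed, and the job is handed in when it is done.

Besides the shell and the picture viewer there is one more tool, called after "Call:" by a JSON object that holds its "op" and its "data", one argument or row to a line. arm_command: Moves the arm, as the interface text tells. Its arguments: {"type":"object","properties":{"deltas":{"type":"array","items":{"type":"array"}},"grip_force":{"type":"number"}},"required":["deltas"]}

```bash
mkdir -p pics; ls
python3 - <<'E'
from workcell import env,cams
import cv2
print(env.state(), env.tip_reach)
for n in("scene","top"):
    f=cams.grab_frame(n); cv2.imwrite(f"pics/{n}0.png",cv2.resize(f["img"][:,:,::-1],None,fx=1.5,fy=1.5,interpolation=cv2.INTER_CUBIC))
    print(n,f["K"],f["rvec"],f["tvec"])
E
```

```text
pics
{'time_s': 0.0, 'qpos': array([-7.59755437e+01,  1.83500430e+01,  8.97064468e+01, -1.51743883e-03,
        7.20435442e+01, -1.14624394e+00]), 'qvel': array([ 0.00389079,  0.00325002,  0.09495675, -0.00212863, -0.05442627,
        0.01485533]), 'effort': array([-1.62628676e-03, -4.12465203e+01, -2.31974423e+01,  7.25781801e-02,
        4.58297809e-02, -1.44648866e-04]), 'ee_pos': array([ 150.33009109, -554.42932023,  187.73606491]), 'ee_rot': array([-90.3199711 ,  89.89995564, 104.85119825]), 'force': array([0.00469062, 0.33646808, 0.59836472]), 'torque': array([-0.02494347,  0.01912932, -0.02557825]), 'gripper_width': 90.98721259633925} 11.0
scene [[470.75723178   0.         260.00935677]
 [  0.         470.75723178 194.34717207]
 [  0.           0.           1.        ]] [ 2.17536366  0.15292447 -0.08055828] [-475.3559485   -81.34512777 2046.15883886]
top [[473.96371443   0.         254.82246151]
 [  0.         473.96371443 195.26949739]
 [  0.           0.           1.        ]] [ 2.18103763 -2.16796604  0.14218106] [-176.5007344   526.95219262 1642.37529721]
```

View pics/scene0.png

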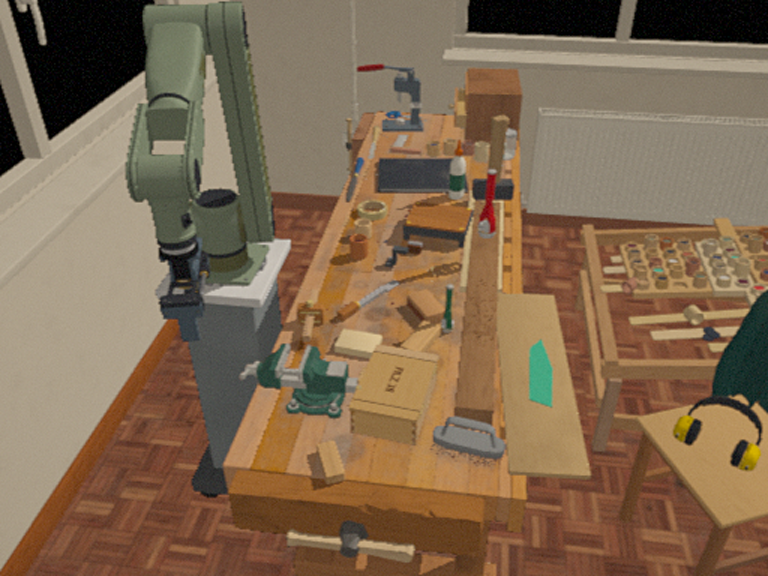

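View pics/top0.png

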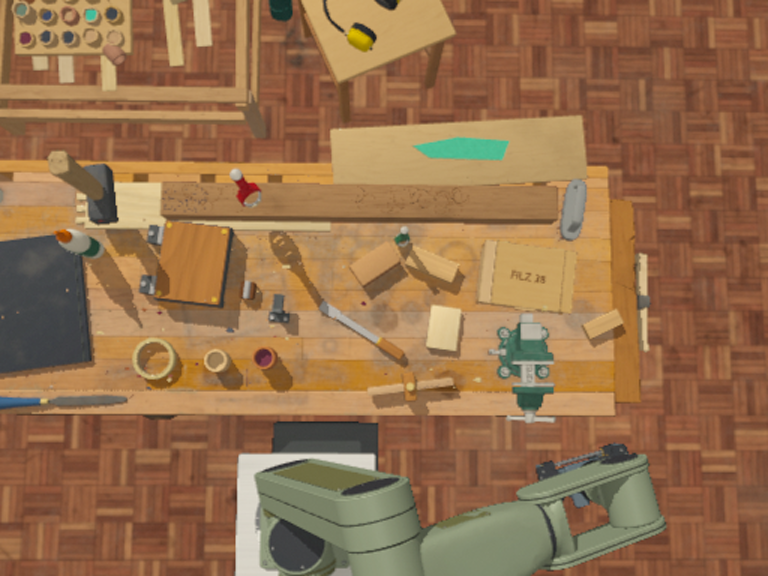

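```bash
cat > h.py <<'E'
from workcell import env,cams
import cv2,numpy as np
def ray(f,uv,z):
    R=cv2.Rodrigues(f["rvec"])[0];t=np.array(f["tvec"]).ravel()
    p=np.linalg.inv(f["K"])@np.c_[np.atleast_2d(uv),np.ones(len(np.atleast_2d(uv)))].T
    d=R.T@p; c=-R.T@t
    return (c[:,None]+d*((z-c[2])/d[2])).T
def proj(f,P):
    return cv2.projectPoints(np.array(P,float).reshape(-1,3),np.array(f["rvec"]),np.array(f["tvec"]),f["K"],None)[0].reshape(-1,2)
def tri(f1,u1,f2,u2):
    A=[]
    for f,u in((f1,u1),(f2,u2)):
        P=f["K"]@np.c_[cv2.Rodrigues(f["rvec"])[0],np.array(f["tvec"]).ravel()]
        A+= [u[0]*P[2]-P[0],u[1]*P[2]-P[1]]
    X=np.linalg.svd(np.array(A))[2][-1];return X[:3]/X[3]
E
python3 - <<'E'
from h import *
zs=dict(bed=58,fulcrum=32,keeper=54,bar=14,shim=30,packer=20,sanding_block=35,punch_green=135,cup_tall=60,cup_low=50,tape_roll=25)
f=cams.grab_frame("top")
R=cv2.Rodrigues(f["rvec"])[0];print("cam",-R.T@np.array(f["tvec"]).ravel())
img=f["img"].copy()
for n,z in zs.items():
    for s in cams.silhouettes(f,n)[:4]:
        if s["conf"]<.2: continue
        m=s["region"].astype(np.uint8)
        c=np.argwhere(m)[:,::-1].astype(float)
        w=ray(f,c,z)[:,:2].astype(np.float32)
        r=cv2.minAreaRect(w)
        print(n,round(s["conf"],2),np.round(s["centre"]),"rect c",np.round(r[0]),"sz",np.round(r[1]),"ang",round(r[2],1),len(c))
        cs=cv2.findContours(m,cv2.RETR_EXTERNAL,cv2.CHAIN_APPROX_NONE)[0]
        cv2.drawContours(img,cs,-1,(255,0,255),1)
crop=img[90:300,80:440]
cv2.imwrite("pics/top1.png",cv2.resize(crop[:,:,::-1],(800,467),interpolation=cv2.INTER_CUBIC))
c2=f["img"][120:270,90:290]
cv2.imwrite("pics/top2.png",cv2.resize(c2[:,:,::-1],(800,600),interpolation=cv2.INTER_CUBIC))
E
```

```text
cam [ 344.33129731 -139.32802993 1693.59127218]
bed 0.97 [130. 177.] rect c [590. 266.] sz [164. 193.] ang 83.4 2553
fulcrum 0.4 [167. 194.] rect c [532. 143.] sz [39. 35.] ang 1.4 118
keeper 0.76 [187. 207.] rect c [490.  68.] sz [63. 42.] ang 0.4 165
bar 0.57 [131. 175.] rect c [599. 275.] sz [172. 198.] ang 84.0 2570
bar 0.56 [238. 222.] rect c [ 441. -122.] sz [224.  24.] ang 58.5 332
shim 0.89 [284. 177.] rect c [ 597. -287.] sz [123.  56.] ang 67.8 512
shim 0.56 [400. 215.] rect c [ 458. -691.] sz [40. 97.] ang 24.7 304
packer 0.91 [297. 215.] rect c [ 450. -317.] sz [ 72. 104.] ang 83.2 583
sanding_block 0.91 [252. 176.] rect c [ 596. -153.] sz [ 64. 112.] ang 33.6 548
cup_tall 0.79 [177. 236.] rect c [374.  98.] sz [51. 58.] ang 0.3 222
cup_low 0.61 [144. 240.] rect c [369. 206.] sz [48. 58.] ang 0.3 212
tape_roll 0.53 [ 99. 237.] rect c [372. 358.] sz [90. 98.] ang 0.3 307
tape_roll 0.21 [286. 178.] rect c [ 598. -290.] sz [116.  52.] ang 67.6 451
```

View pics/top1.png

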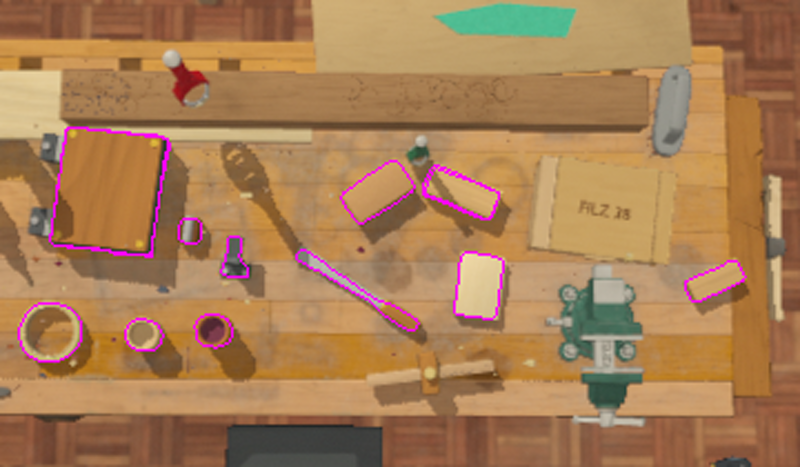

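View pics/top2.png

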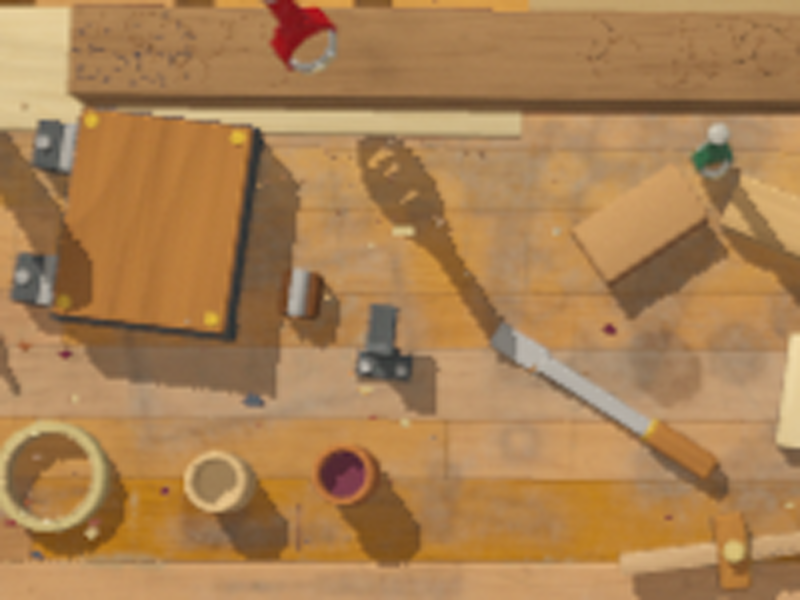

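```bash
cat >> h.py <<'E'
from scipy.optimize import minimize
def box(x0,x1,y0,y1,z0,z1):
    return np.array([[x,y,z] for x in(x0,x1) for y in(y0,y1) for z in(z0,z1)],float)
BAR=[box(-115,-50,-12,12,0,24),box(-50,66,-8,8,0,14),box(63,115,-12,12,0,6)]
SHIM=[box(-60,60,-25,25,0,30)]
def pose(p,P):
    c,s=np.cos(p[2]),np.sin(p[2]); return P@np.array([[c,s,0],[-s,c,0],[0,0,1]])+[p[0],p[1],0]
S=8
def raster(f,parts,p):
    m=np.zeros((384*S,512*S),np.uint8)
    for P in parts:
        u=proj(f,pose(p,P)); h=cv2.convexHull(((u+.5)*S).astype(np.float32))
        cv2.fillConvexPoly(m,np.round(h).astype(np.int32),1)
    return m
def fit(obs,parts,p0,verbose=True):
    "obs list of (frame,mask)"
    bm=[]
    for f,m in obs:
        a=np.argwhere(m); r0,c0=np.maximum(a.min(0)-12,0); r1,c1=a.max(0)+12
        big=cv2.resize(m.astype(np.uint8),(512*S,384*S),interpolation=cv2.INTER_NEAREST)
        bm.append((f,big,slice(r0*S,r1*S),slice(c0*S,c1*S)))
    def cost(q):
        p=[p0[0]+q[0],p0[1]+q[1],p0[2]+q[2]/60]; t=0
        for f,b,rs,cs in bm:
            r=raster(f,parts,p)[rs,cs]; B=b[rs,cs]
            t+=1-(r&B).sum()/max(1,(r|B).sum())
        return t
    best=minimize(cost,[0,0,0],method="Nelder-Mead",options=dict(initial_simplex=[[0,0,0],[8,0,0],[0,8,0],[0,0,6]],xatol=.2,fatol=1e-4,maxiter=90))
    q=best.x; p=np.array([p0[0]+q[0],p0[1]+q[1],p0[2]+q[2]/60])
    return p,best.fun
E
python3 - <<'E'
from h import *
T=cams.grab_frame("top");C=cams.grab_frame("scene")
def masks(n,P,idx=None):
    out=[]
    for f in(T,C):
        u=proj(f,P)[0]; ss=[s for s in cams.silhouettes(f,n) if np.hypot(*(np.array(s["centre"])-u))<18]
        if ss: out.append((f,ss[0]["region"])); print(n,ss[0]["conf"],np.round(ss[0]["centre"]-u,1))
        else: print(n,"none")
    return out
def go(n,parts,p0,P):
    o=masks(n,P)
    for oo in ([o] if len(o)<2 else [o[:1],o[1:],o]):
        p,c=fit(oo,parts,p0); print(n,len(oo),np.round(p[:2],1),round(np.degrees(p[2]),2),round(c,3))
go("bed",[box(0,160,-95,95,24,58)],[582,190,np.radians(83.4)],[590,266,50])
go("bar",BAR,[441,-122,np.radians(180-31.5+0)] if 0 else [441,-122,np.radians(58.5)],[441,-122,7])
go("shim",SHIM,[592,-285,np.radians(67.8)],[592,-285,15])
go("fulcrum",[box(-17,17,-20,20,0,24),box(-8,8,-20,20,20,32)],[532,143,np.radians(83.4)],[532,143,16])
go("keeper",[box(-12,12,36-45,48-45,0,54),box(-12,12,4-45,48-45,42,54)],[480,60,np.radians(83.4)],[480,60,30])
E
```

```text
bed 0.81 [ 1.6 -0.4]
bed 0.63 [1.6 2.2]
bed 1 [584.6 188.6] 84.19 0.052
bed 1 [586.5 185.7] 86.15 0.102
bed 2 [585.8 188.1] 84.78 0.162
bar 0.73 [-2.8  0.4]
bar 0.55 [-5.   1.4]
bar 1 [ 441.7 -121.8] 57.83 0.196
bar 1 [ 441.3 -121.6] 58.44 0.133
bar 2 [ 441.5 -121.9] 58.08 0.332
shim 0.66 [-3.3  0.8]
shim 0.67 [2.  2.3]
shim 1 [ 598.5 -289.2] 67.78 0.088
shim 1 [ 599.5 -284.9] 68.6 0.262
shim 2 [ 598.5 -288.9] 68.56 0.36
fulcrum 0.6 [-0.7 -1.6]
fulcrum 0.47 [0.6 2. ]
fulcrum 1 [533.8 147.7] 82.34 0.115
fulcrum 1 [534.9 142.9] 89.42 0.216
fulcrum 2 [534.2 146.9] 83.61 0.351
keeper 0.58 [-0.5 -1.1]
keeper none
keeper 1 [466.4  71. ] 89.85 0.416
```

Run:
```python
from h import *
T=cams.grab_frame("top");C=cams.grab_frame("scene")
# overlay model predictions
st=[584.6,188.4,np.radians(84.2)]
def edges(img,f,P,p,col):
    u=np.round(cv2.convexHull(proj(f,pose(p,P)).astype(np.float32))*4+1.5).astype(int); cv2.polylines(img,[u],True,col,1)
for f,n,(r0,r1,c0,c1) in((T,"t",(120,270,90,290)),(C,"s",(70,220,200,400))):
    im=cv2.resize(f["img"][:,:,::-1],None,fx=4,fy=4,interpolation=cv2.INTER_CUBIC)
    cv2.imwrite(f"pics/{n}raw.png",im[r0*4:r1*4,c0*4:c1*4])
    for P in (box(0,160,-95,95,24,58),box(-67,-33,25,65,0,24),box(-58,-42,25,65,24,32),box(-142,-118,81,93,0,54),box(-142,-118,49,93,42,54)): edges(im,f,P,st,(255,0,255))
    for P in BAR: edges(im,f,P,[441.5,-121.9,np.radians(58.1)],(0,255,255))
    edges(im,f,SHIM[0],[598.5,-288.9,np.radians(68.)],(255,255,0))
    cv2.imwrite(f"pics/{n}ov.png",im[r0*4:r1*4,c0*4:c1*4])
R=cv2.Rodrigues  # tool axes
from scipy.spatial.transform import Rotation as Ro
r=Ro.from_euler("xyz",env.state()["ee_rot"],degrees=True).as_matrix();print(r.round(3))
```

```text
[[ 0.     0.262 -0.965]
 [-0.    -0.965 -0.262]
 [-1.     0.     0.   ]]
```

View pics/tov.png

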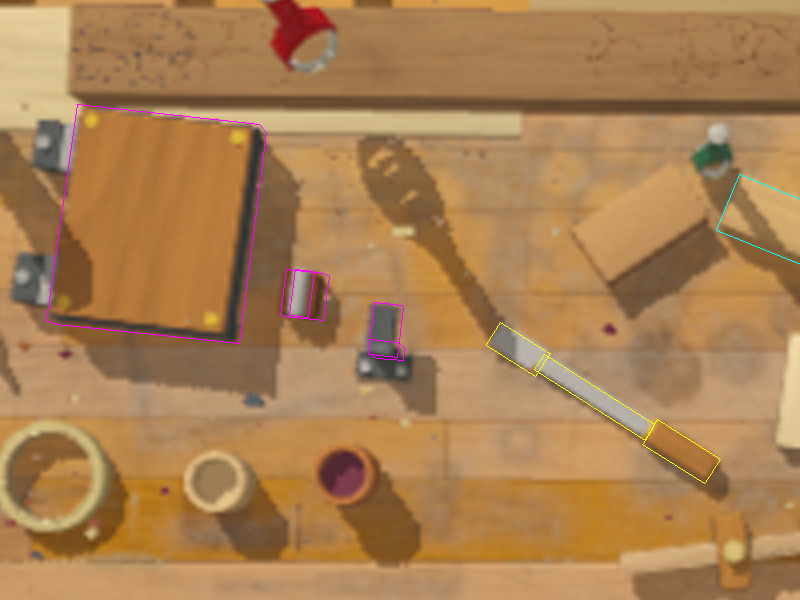

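View pics/sov.png

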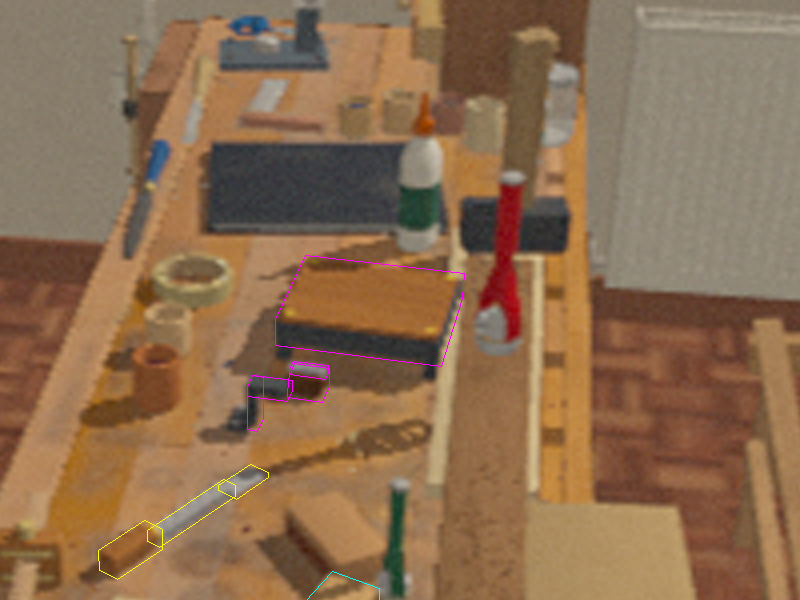

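Run:
```python
from h import *
C=cams.grab_frame("scene");T=cams.grab_frame("top")
cv2.imwrite("pics/s3.png",cv2.resize(C["img"][140:310,220:360][:,:,::-1],None,fx=3.5,fy=3.5,interpolation=cv2.INTER_CUBIC))
cv2.imwrite("pics/t3.png",cv2.resize(T["img"][110:250,225:425][:,:,::-1],None,fx=4,fy=4,interpolation=cv2.INTER_CUBIC))
```

```text
(no output)
```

View pics/s3.png

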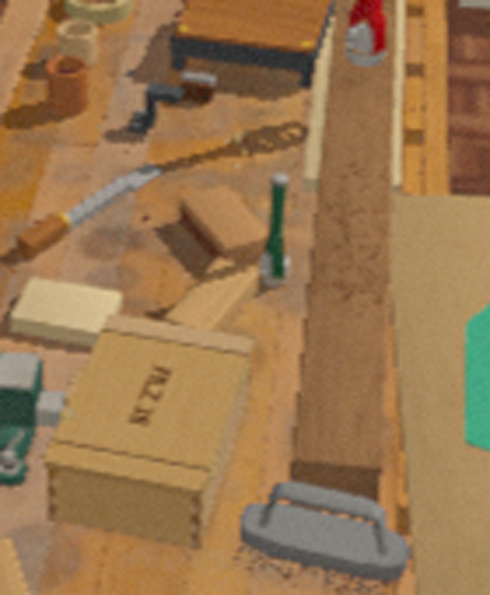

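View pics/t3.png

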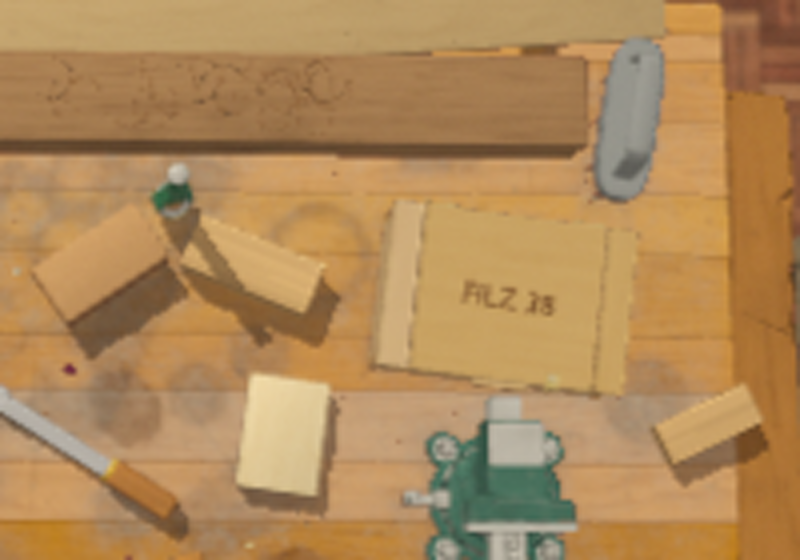

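Run:
```python
from h import *
T=cams.grab_frame("top");C=cams.grab_frame("scene")
print("red base top z40",ray(T,[[90+310/4,120+60/4]],40).round(),"scene",ray(C,[[200+500/4,70+345/4]],40).round(), ray(C,[[200+500/4,70+345/4]],0).round())
# red top: top img (270,0)/4 ; scene (512,178)/4
print("red top",tri(T,[90+268/4,120-0],C,[200+512/4,70+178/4]).round())
print("plank front corner right end", tri(T,[225+585/4,110+145/4],C,[220+292/3.5,140+465/3.5]).round())
print("box left-top front/back corner", tri(T,[225+375/4,110+365/4],C,[220+105/3.5,140+325/3.5]).round(), tri(T,[225+397/4,110+200/4],C,[220+252/3.5,140+345/3.5]).round())
print("green base",ray(T,[[225+177/4,110+208/4]],5).round(),ray(C,[[220+275/3.5,140+270/3.5]],5).round())
```

```text
red base top z40 [[740. 138.  40.]] scene [[744. 204.  40.]] [[746. 273.   0.]]
red top [735. 132. 275.]
plank front corner right end [ 698. -579.   73.]
box left-top front/back corner [ 503. -395.   60.] [ 649. -415.   67.]
green base [[ 652. -225.    5.]] [[ 659. -212.    5.]]
```

Run:
```python
from h import *
T=cams.grab_frame("top");C=cams.grab_frame("scene")
cv2.imwrite("pics/s4.png",cv2.resize(C["img"][180:270,170:270][:,:,::-1],None,fx=6,fy=6,interpolation=cv2.INTER_CUBIC))
cv2.imwrite("pics/t4.png",cv2.resize(T["img"][200:290,220:320][:,:,::-1],None,fx=6,fy=6,interpolation=cv2.INTER_CUBIC))
```

```text
(no output)
```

View pics/s4.png

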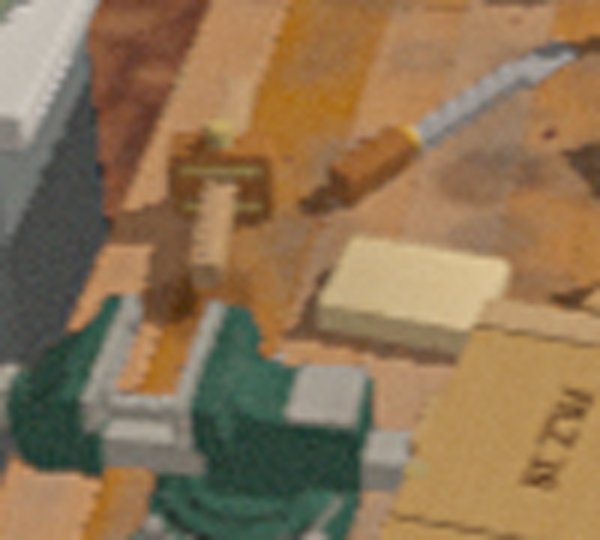

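View pics/t4.png

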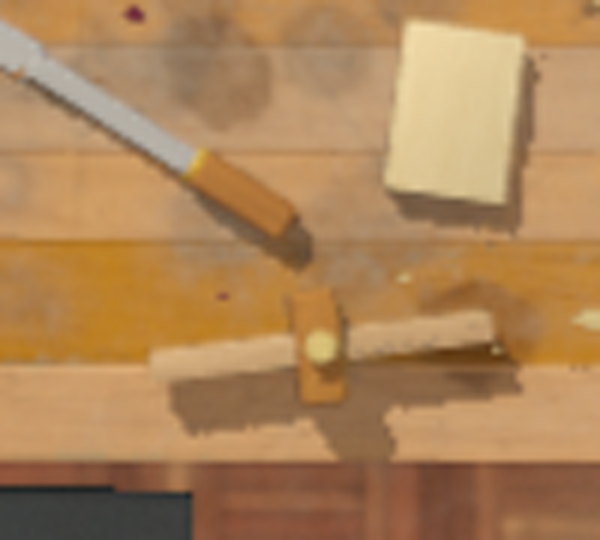

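Run:
```python
from h import *
T=cams.grab_frame("top");C=cams.grab_frame("scene")
g=lambda a,b:tri(T,[220+a[0]/6,200+a[1]/6],C,[170+b[0]/6,180+b[1]/6]).round()
print("knob",g((321,348),(220,132)));print("body end near bar",ray(T,[[220+320/6,200+290/6]],70).round())
z=70; print("stick ends",ray(T,[[220+155/6,200+360/6],[220+492/6,200+325/6]],60).round())
print(g((492,325),(207,275)))
```

```text
knob [ 309. -238.   60.]
body end near bar [[ 342. -237.   70.]]
stick ends [[ 302. -143.   60.]
 [ 323. -336.   60.]]
[ 323. -339.   26.]
```

Call:
{"op": "arm_command", "data": {
  "deltas": [
    [1, [0, 30, 30], 0.0],
    [1, [20, 70, 50], 0.1],
    [1, [50, 115, 50], 0.2],
    [1, [85, 155, 50], 0.3],
    [1, [115, 195, 40], 0.4],
    [1, [145, 230, 30], 0.5],
    [1, [180, 270, 10], 0.6],
    [1, [210, 310, -10], 0.7],
    [1, [235, 345, -40], 0.749],
    [1, [244.5, 358, -80], 0.749],
    [1, [244.5, 358, -100], 0.749],
    [1, [244.5, 358, -120], 0.749],
    [1, [244.5, 358, -120], 0.749],
    [1, [244.5, 358, -120], 0.749]
  ]
}}

```text
time_s: 3.2
ee_pos: [395.3, -197.2, 69.0]
ee_rot: [91.7, 90.0, -30.3]
force: [0.3, 0.7, -0.2]
gripper_width: 91.2
```

```bash
cat >> h.py <<'E'
from scipy.spatial.transform import Rotation as Ro
def jaw():
    r=Ro.from_euler("xyz",env.state()["ee_rot"],degrees=True).as_matrix(); return np.degrees(np.arctan2(r[1,1],r[0,1]))
def snap(name,fr,r0,r1,c0,c1,k):
    cv2.imwrite(f"pics/{name}.png",cv2.resize(fr["img"][r0:r1,c0:c1][:,:,::-1],None,fx=k,fy=k,interpolation=cv2.INTER_CUBIC))
E
python3 - <<'E'
from h import *
print(jaw())
C=cams.grab_frame("scene");snap("s5",C,170,260,180,290,6)
T=cams.grab_frame("top");snap("t5",T,170,270,200,320,6)
E
```

```text
-31.92026468204759
```

View pics/s5.png

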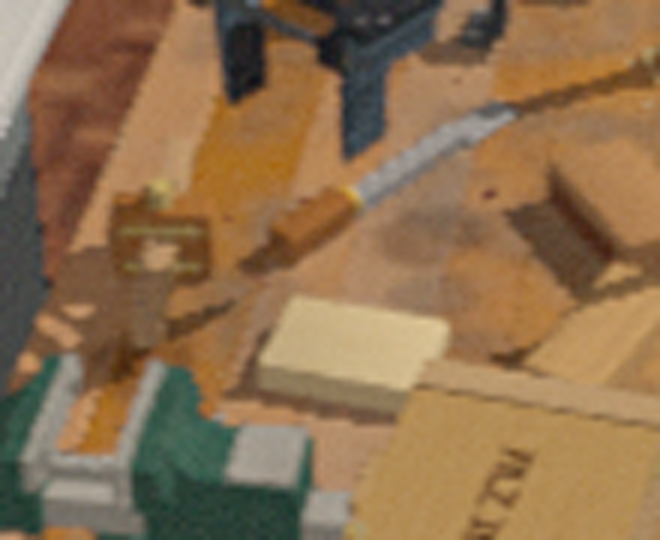

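View pics/t5.png

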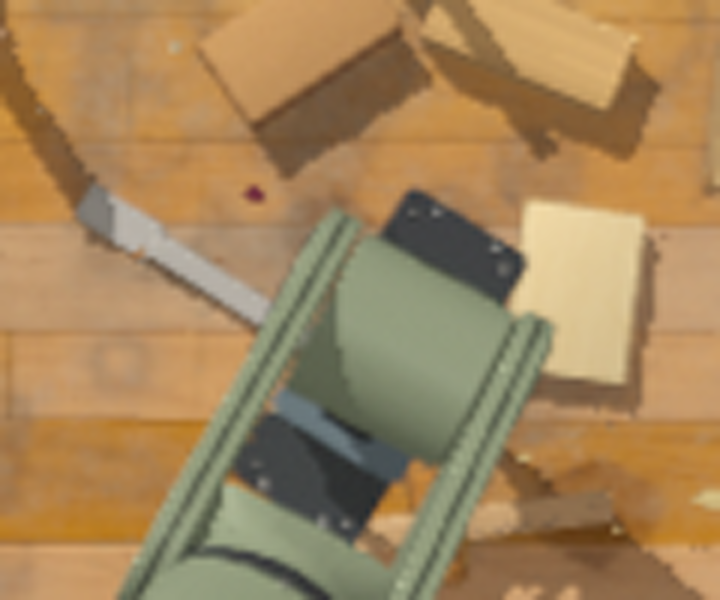

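Call:
{"op": "arm_command", "data": {
  "deltas": [
    [1, [0, 0, -20], 0],
    [1, [0, 0, -40], 0],
    [1, [0, 0, -54], 0],
    [1, [0, 0, -54], 0],
    [0, [0, 0, -54], 0],
    [0, [0, 0, -54], 0],
    [0, [0, 0, -54], 0],
    [0, [0, 0, -54], 0],
    [0, [0, 0, -54], 0],
    [0, [0, 0, -54], 0],
    [0, [0, 0, -54], 0]
  ],
  "grip_force": 8
}}

```text
time_s: 4.4
ee_pos: [395.0, -197.0, 14.6]
ee_rot: [89.4, 90.0, -32.5]
force: [0.6, -0.5, 0.2]
gripper_width: 38.0
```

Call:
{"op": "arm_command", "data": {
  "deltas": [
    [0, [0, 0, 0], 0],
    [0, [0, 0, 0], 0],
    [0, [0, 0, 0], 0],
    [0, [0, 0, 6], 0],
    [0, [0.2, 0.3, 12], 0],
    [0, [0.5, 0.8, 18], 0],
    [0, [0.8, 1.2, 24], 0],
    [0, [1.2, 2, 30], 0],
    [0, [1.7, 2.8, 36], 0],
    [0, [2.4, 3.8, 42], 0],
    [0, [3.2, 5, 48], 0],
    [0, [4, 6.4, 54], 0],
    [0, [5, 8, 60], 0],
    [0, [6, 9.6, 66], 0],
    [0, [6.6, 10.5, 70], 0],
    [0, [6.6, 10.5, 70], 0]
  ]
}}

```text
time_s: 6.0
ee_pos: [402.1, -186.5, 85.2]
ee_rot: [95.4, 89.9, -26.5]
force: [-0.2, -0.0, -0.2]
gripper_width: 0.5
```

Run:
```python
from h import *
print(env.state()["gripper_width"],env.state()["force"])
C=cams.grab_frame("scene");snap("s6",C,150,240,180,290,6)
```

```text
0.540710626274111 [-0.21339411 -0.01532338 -0.20497654]
```

View pics/s6.png

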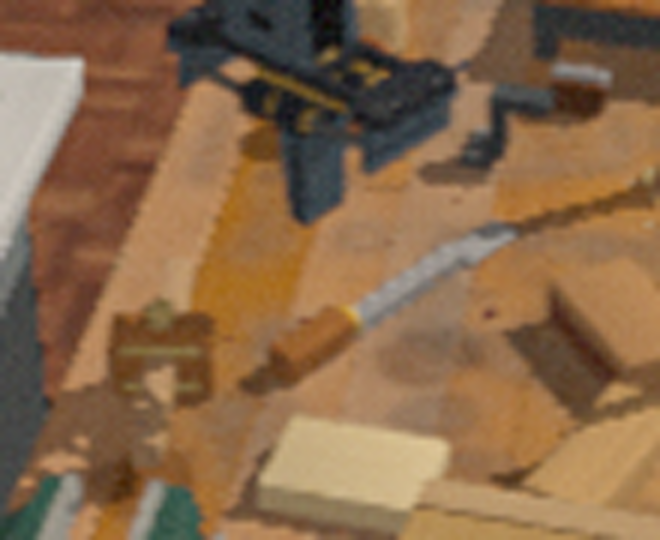

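Run:
```python
from h import *
C=cams.grab_frame("scene")
s=env.state()
print((proj(C,[s["ee_pos"]+[0,0,-11],[395,-196.6,24],[395,-196.6,0]])-[180,150])*6, jaw())
T=cams.grab_frame("top")
for f,P in((C,0),(T,0)):
    for q in cams.silhouettes(f,"bar")[:3]: print(q["conf"],q["centre"],q["region"].sum(), proj(f,[441.5,-121.9,7]))
```

```text
[[317.45461324 259.69835147]
 [307.1868615  330.69151221]
 [308.49568157 360.41696885]] -31.908820304818764
0.59 [239.7, 200.9] 278 [[246.24964943 198.61273857]]
0.54 [222.5, 209.9] 190 [[240.11244218 220.06632217]]
```

Run:
```python
from h import *
C=cams.grab_frame("scene");T=cams.grab_frame("top")
d=np.array([np.cos(np.radians(-31.9)),np.sin(np.radians(-31.9)),0])
print((proj(C,[np.array([395.3,-197.2,58]),np.array([395.3,-197.2,58])+45*d,np.array([395.3,-197.2,58])-45*d])-[180,170])*6)
s=env.state();print(s["ee_pos"],s["qpos"])
snap("t6",T,160,280,190,330,5.5)
# project bar with robot pose
print((proj(T,[s["ee_pos"]])-[190,160])*5.5)
```

```text
[[305.580994   168.38248279]
 [357.88654195 194.82966614]
 [254.63060035 142.62050427]]
[ 401.39427736 -186.45080932   84.34485466] [-2.64031297e+01  1.23340504e+01  1.15018594e+02 -1.59612807e-03
  5.26743724e+01  5.51849632e+00]
[[378.63458642 388.82479285]]
```

View pics/t6.png

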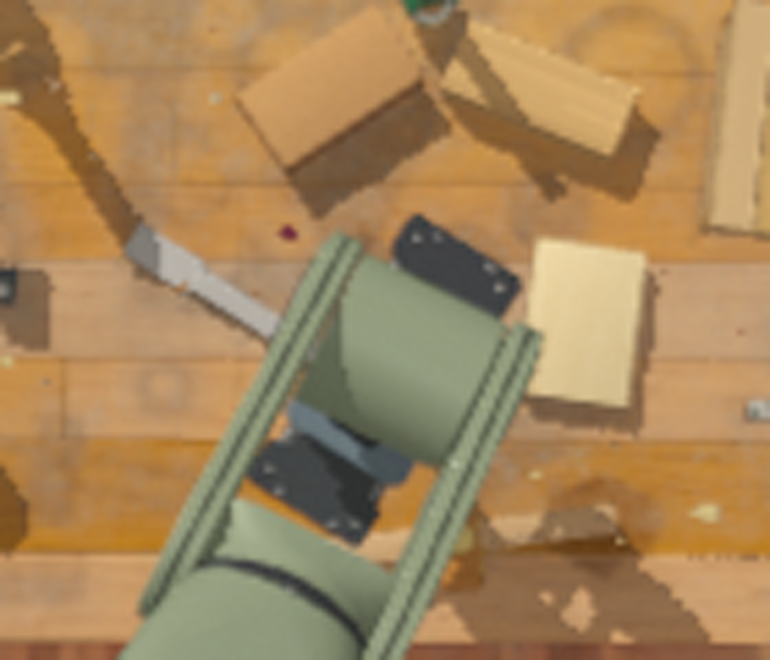

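Run:
```python
from h import *
C=cams.grab_frame("scene");snap("s7",C,150,205,205,255,12)
```

View pics/s7.png

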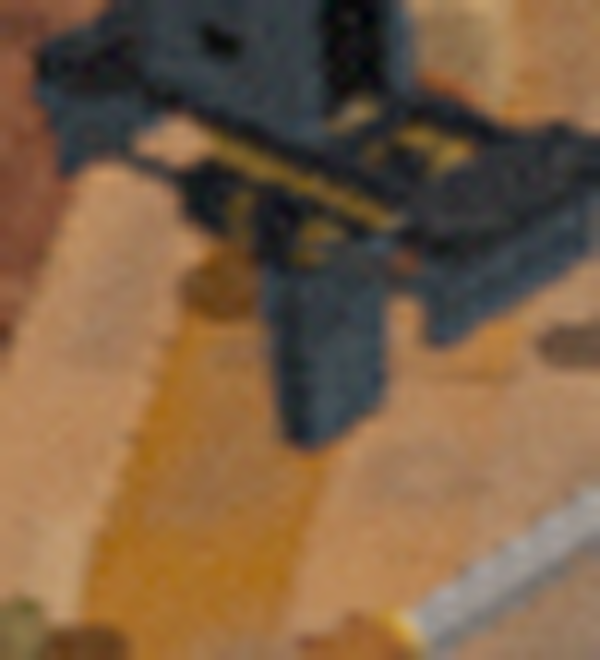

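Call:
{"op": "arm_command", "data": {
  "deltas": [
    [1, [0, 0, 0], 0],
    [1, [0, 0, 0], 0],
    [1, [0, 0, 0], 0],
    [1, [0, 0, 0], 0],
    [1, [0, 0, 0], 0],
    [1, [0, 0, 0], 0],
    [1, [-3, -5, 0], 0],
    [1, [-6, -10, -30], 0],
    [1, [-6.6, -10.5, -50], 0],
    [1, [-6.6, -10.5, -70], 0],
    [1, [-6.6, -10.5, -70], 0]
  ]
}}

```text
time_s: 7.5
ee_pos: [392.9, -196.3, 12.7]
ee_rot: [-85.0, 89.7, 153.1]
force: [-1.2, 0.2, 0.2]
gripper_width: 85.7
```

Run:
```python
from h import *
C=cams.grab_frame("scene");snap("s8",C,150,240,180,290,6)
p=env.state()["ee_pos"]; print(p,env.state()["force"],env.state()["gripper_width"])
d=np.array([np.cos(np.radians(-31.9)),np.sin(np.radians(-31.9)),0]);p=p-[0,0,11]
print((proj(C,[p-52*d,p,p+52*d])-[180,150])*6)
```

```text
[ 394.05992935 -196.83971181   13.9153719 ] [-0.32739477  0.12432845 -1.051188  ] 89.18371022712148
[[249.07774263 326.7197273 ]
 [306.84860576 356.92740503]
 [366.3673675  388.04903756]]
```

View pics/s8.png

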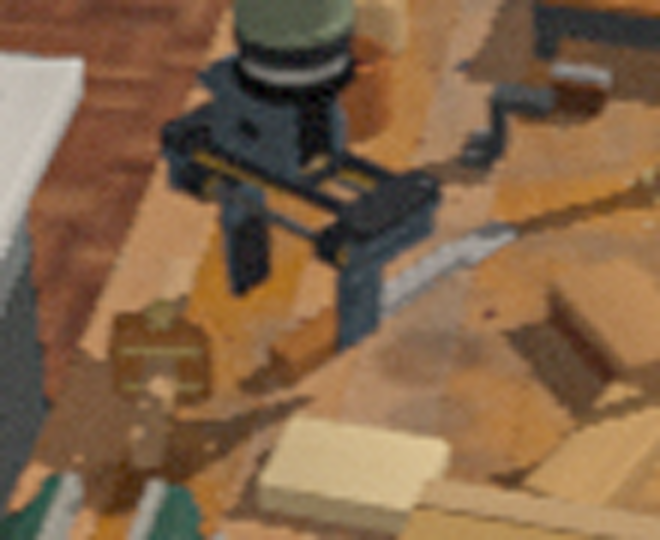

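Call:
{"op": "arm_command", "data": {
  "deltas": [
    [1, [0, 0, -3], 0],
    [1, [0, 0, -6], 0],
    [1, [0, 0, -6], 0]
  ]
}}

```text
time_s: 7.85
ee_pos: [395.2, -197.1, 8.9]
ee_rot: [90.6, 89.9, -31.3]
force: [-0.1, -0.4, -0.3]
gripper_width: 91.3
```

Call:
{"op": "arm_command", "data": {
  "deltas": [
    [1, [0, 0, -4], 0],
    [1, [0, 0, -8], 0],
    [1, [0, 0, -8], 0]
  ]
}}

```text
time_s: 8.15
ee_pos: [394.6, -196.7, 0.1]
ee_rot: [-84.6, 89.9, 153.5]
force: [-0.3, -1.0, 0.4]
gripper_width: 91.4
```

Call:
{"op": "arm_command", "data": {
  "deltas": [
    [1, [0, 0, -4], 0],
    [1, [0, 0, -8], 0],
    [1, [0, 0, -8], 0]
  ]
}}

```text
time_s: 8.45
ee_pos: [394.5, -196.7, -8.0]
ee_rot: [-84.6, 89.9, 153.4]
force: [0.2, 0.8, -0.3]
gripper_width: 91.1
```

Run:
```python
from h import *
C=cams.grab_frame("scene");snap("s9",C,150,240,180,290,6)
p=env.state()["ee_pos"]; print(p,env.state()["force"],env.state()["gripper_width"])
```

```text
[ 394.72212857 -196.82955508   -7.77521785] [0.24725399 0.08231329 0.01171483] 91.15036502406467
```

View pics/s9.png

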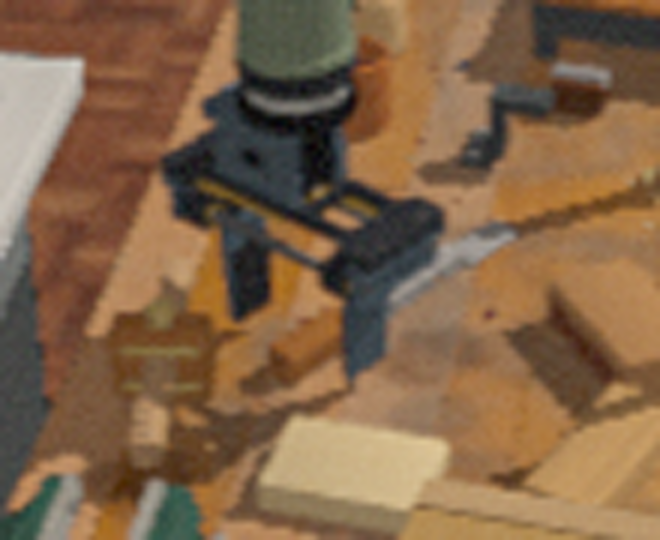

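Call:
{"op": "arm_command", "data": {
  "deltas": [
    [1, [0, 0, -2], 0],
    [1, [0, 0, -4], 0],
    [1, [0, 0, -6], 0],
    [1, [0, 0, -6], 0]
  ]
}}

```text
time_s: 8.9
ee_pos: [394.8, -196.9, -13.7]
ee_rot: [-86.2, 90.0, 151.9]
force: [-0.3, 0.3, -0.0]
gripper_width: 91.1
```

Call:
{"op": "arm_command", "data": {
  "deltas": [
    [1, [0, 0, -2], 0],
    [1, [0, 0, -3], 0],
    [1, [0, 0, -3], 0]
  ]
}}

```text
time_s: 9.2
ee_pos: [394.9, -196.9, -16.6]
ee_rot: [-84.3, 90.0, 153.7]
force: [-0.1, 0.4, -0.1]
gripper_width: 91.2
```

Call:
{"op": "arm_command", "data": {
  "deltas": [
    [0, [0, 0, 0], 0],
    [0, [0, 0, 0], 0],
    [0, [0, 0, 0], 0],
    [0, [0, 0, 0], 0],
    [0, [0, 0, 0], 0],
    [0, [0, 0, 0], 0],
    [0, [0, 0, 0], 0],
    [0, [0, 0, 0], 0],
    [0, [0, 0, 0], 0],
    [0, [0, 0, 0], 0],
    [0, [0, 0, 0], 0]
  ],
  "grip_force": 10
}}

```text
time_s: 10.3
ee_pos: [395.1, -197.1, -16.4]
ee_rot: [93.0, 90.0, -28.9]
force: [-0.4, -0.8, -1.0]
gripper_width: 23.9
```

Call:
{"op": "arm_command", "data": {
  "deltas": [
    [0, [0, 0, 6], 0],
    [0, [0.2, 0.3, 12], 0],
    [0, [0.5, 0.8, 18], 0],
    [0, [0.8, 1.2, 24], 0],
    [0, [1.2, 2, 30], 0],
    [0, [1.7, 2.8, 36], 0],
    [0, [2.4, 3.8, 42], 0],
    [0, [3.2, 5, 48], 0],
    [0, [4, 6.4, 54], 0],
    [0, [5, 8, 60], 0],
    [0, [6, 9.6, 66], 0],
    [0, [6.6, 10.5, 70], 0],
    [0, [6.6, 10.5, 70], 0]
  ]
}}

```text
time_s: 11.6
ee_pos: [402.1, -186.6, 54.2]
ee_rot: [95.4, 89.9, -26.5]
force: [-0.6, -0.5, -2.7]
gripper_width: 23.8
```

```bash
cat >> h.py <<'E'
def barpts(grip, yaw, slope, gx, gh):
    """grip: world pos of bar point (bar x=gx, height gh); slope deg up to handle"""
    a=np.radians(yaw);t=np.radians(slope)
    u=np.array([np.cos(a)*np.cos(t),np.sin(a)*np.cos(t),-np.sin(t)]); n=np.array([np.cos(a)*np.sin(t),np.sin(a)*np.sin(t),np.cos(t)])
    s=np.cross(n,u)
    def w(P): P=np.atleast_2d(P); return grip+np.outer(P[:,0]-gx,u)+np.outer(P[:,1],s)+np.outer(P[:,2]-gh,n)
    return w
def ovbar(im,f,w,k,r0,c0,col=(0,255,255)):
    for P in BAR:
        u=np.round((cv2.convexHull(proj(f,w(P)).astype(np.float32))+.5-[c0,r0])*k).astype(int); cv2.polylines(im,[u],True,col,1)
E
python3 - <<'E'
from h import *
s=env.state();print(s["gripper_width"],s["force"],s["ee_pos"])
C=cams.grab_frame("scene");T=cams.grab_frame("top")
for f,n,(r0,r1,c0,c1) in((C,"s10",(150,240,180,290)),(T,"t10",(160,280,190,330))):
    im=np.ascontiguousarray(cv2.resize(f["img"][r0:r1,c0:c1][:,:,::-1],None,fx=6,fy=6,interpolation=cv2.INTER_CUBIC)) if n!="t10" else np.ascontiguousarray(cv2.resize(f["img"][r0:r1,c0:c1][:,:,::-1],None,fx=5.5,fy=5.5))
    w=barpts(s["ee_pos"]+[0,0,18+11+8],58.1,20,-88,18)
    ovbar(im,f,w,6 if n!="t10" else 5.5,r0,c0)
    cv2.imwrite(f"pics/{n}.png",im)
print(w([115,0,0]))
E
```

```text
23.816965205990474 [-0.63323172 -0.54390986 -2.6824652 ] [ 402.08690882 -186.55891009   54.16619395]
[[499.63728038 -29.8376843    4.82163768]]
```

View pics/s10.png

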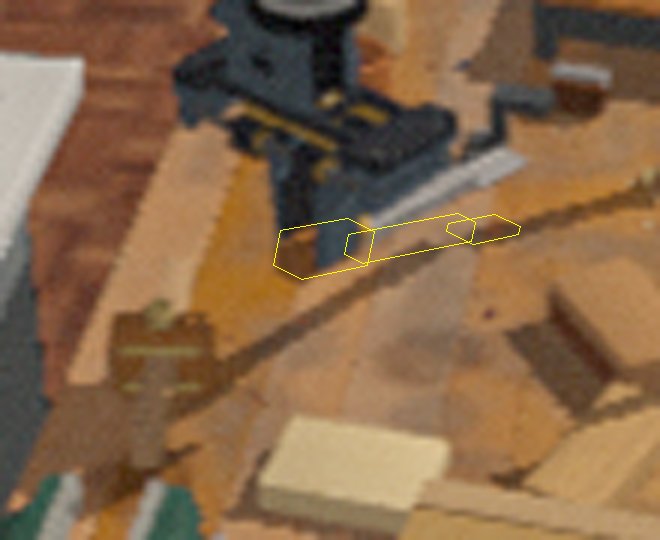

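View pics/t10.png

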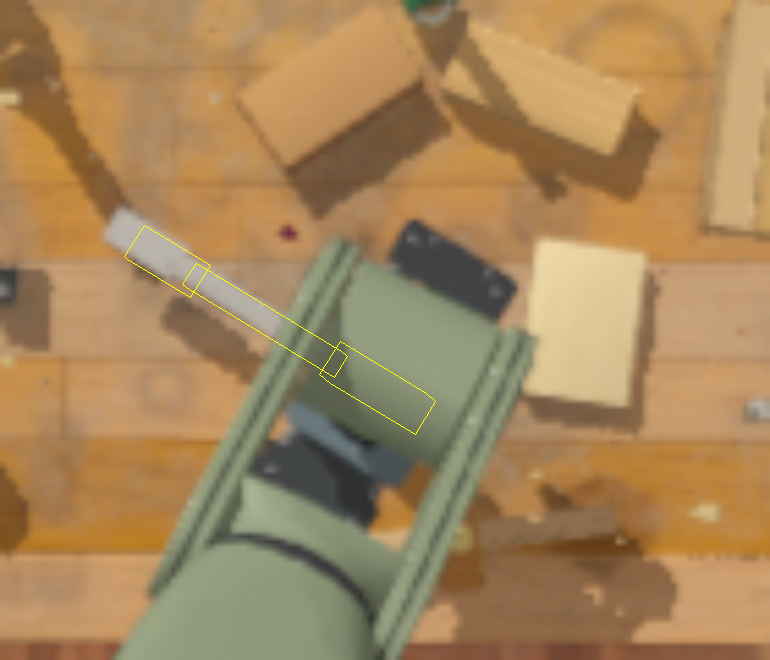

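Call:
{"op": "arm_command", "data": {
  "deltas": [
    [0, [0, 0, 0], 0],
    [0, [0, 0, 0], 0],
    [0, [0, 0, 0], 0],
    [0, [0, 0, 0], 0],
    [0, [0, 0, 0], 0]
  ],
  "grip_force": 3
}}

```text
time_s: 12.2
ee_pos: [401.5, -186.4, 53.5]
ee_rot: [-92.1, 90.0, 145.9]
force: [0.3, 0.4, -1.8]
gripper_width: 23.6
```

```bash
cat >> h.py <<'E'
def look(tag,slope=None,yaw=58.1,gx=-88,gh=18,S=(150,240,180,290),Tt=(120,270,90,290),kS=6,kT=4):
    s=env.state();print(s["gripper_width"],s["force"].round(1),s["ee_pos"].round(1),round(jaw(),1))
    for n,(r0,r1,c0,c1),k in(("scene",S,kS),("top",Tt,kT)):
        f=cams.grab_frame(n)
        im=np.ascontiguousarray(cv2.resize(f["img"][r0:r1,c0:c1][:,:,::-1],None,fx=k,fy=k,interpolation=cv2.INTER_CUBIC))
        if slope is not None:
            w=barpts(s["ee_pos"]+[0,0,37],yaw,slope,gx,gh); ovbar(im,f,w,k,r0,c0)
        cv2.imwrite(f"pics/{n[0]}{tag}.png",im)
E
python3 - <<'E'
from h import *
look(11,20)
E
```

```text
23.635235062747103 [ 0.3  0.4 -1.8] [ 401.5 -186.4   53.5] -31.9
```

View pics/s11.png

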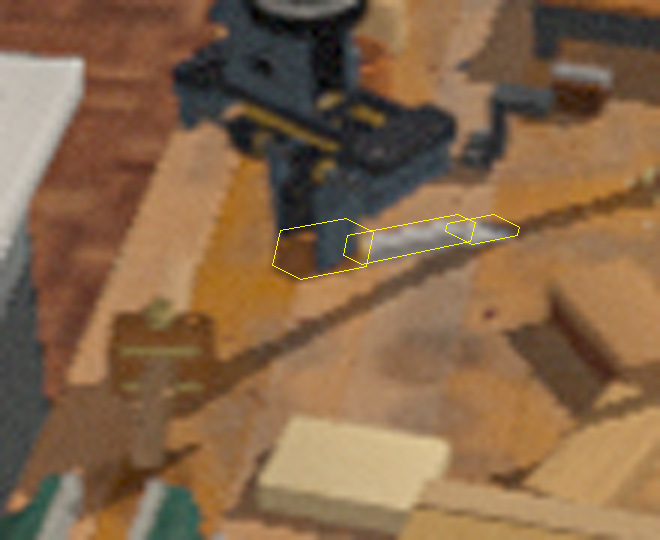

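```bash
cat >> h.py <<'E'
ST=np.array([584.3,190.0,np.radians(84.2)])
def s2w(P): return pose(ST,np.atleast_2d(np.array(P,float)))
def grip_for(slope,ry,ky,b=47,gx=-88,gh=18,lift=0):
    "reading target so that bar lies on ridge; ridge y ry, y at keeper (80mm back) ky"
    t=np.radians(slope);yaw=np.arctan2(ry-ky,80.)
    # 2D in bar vertical plane: s along heading from ridge center
    u=np.array([np.cos(t),-np.sin(t)]);n=np.array([np.sin(t),np.cos(t)])
    g=np.array([0,24.])+8*n+(gx-b)*u+gh*n
    sx=-50+g[0]*np.cos(yaw); sy=ry+g[0]*np.sin(yaw)
    w=s2w([sx,sy,g[1]+lift])[0]
    return w-[0,0,37], np.degrees(ST[2]+yaw)
E
python3 - <<'E'
from h import *
g,y=grip_for(20,40,32);print("insert",g.round(1),y)
for b in(107,):
    print(b,grip_for(20,40,32,b=b,lift=5)[0].round(1))
for s in(15,10,5,0,-3,-4,-5,-6): print(s,grip_for(s,40,32)[0].round(1))
for s in(-5,-3): print("hook",s,[ (v.round(1) if i==0 else v) for i,v in enumerate(grip_for(s,44,62))])
print(env.state()["ee_pos"])
E
```

```text
insert [539.3  26.3  57.6] 89.91059313749965
107 [539.2 -30.   83.1]
15 [539.3  20.6  47.1]
10 [539.3  15.9  36. ]
5 [539.2  12.1  24.7]
0 [539.2   9.3  13. ]
-3 [539.2   8.1   5.9]
-4 [539.2   7.8   3.5]
-5 [539.2   7.5   1.1]
-6 [539.2   7.3  -1.3]
hook -5 [array([492.1,  15. ,   1.1]), np.float64(71.51961650818018)]
hook -3 [array([492.3,  15.5,   5.9]), np.float64(71.51961650818018)]
[ 401.52771272 -186.45198429   53.53841099]
```

Call:
{"op": "arm_command", "data": {
  "deltas": [
    [0, [0, 0, 0], 0],
    [0, [0, 0, 0], 0],
    [0, [0, 0, 30], 0],
    [0, [0, 0, 60], 0.0],
    [0, [20, 20, 70], 0.08],
    [0, [40, 45, 70], 0.18],
    [0, [65, 70, 70], 0.28],
    [0, [90, 95, 70], 0.38],
    [0, [110, 120, 70], 0.47],
    [0, [130, 140, 70], 0.555],
    [0, [137.6, 156.5, 70], 0.555],
    [0, [137.6, 156.5, 55], 0.555],
    [0, [137.6, 156.5, 40], 0.555],
    [0, [137.6, 156.5, 40], 0.555]
  ],
  "grip_force": 45
}}

```text
time_s: 13.7
ee_pos: [537.3, -29.7, 91.4]
ee_rot: [-91.8, 89.7, 178.1]
force: [-0.9, 0.4, -3.8]
gripper_width: 23.5
```

Run:
```python
from h import *
look(12,20,yaw=89.9,S=(110,220,190,310),kS=6)
```

```text
23.475055822296312 [-0.9  0.4 -3.8] [537.3 -29.7  91.4] -0.1
```

View pics/s12.png

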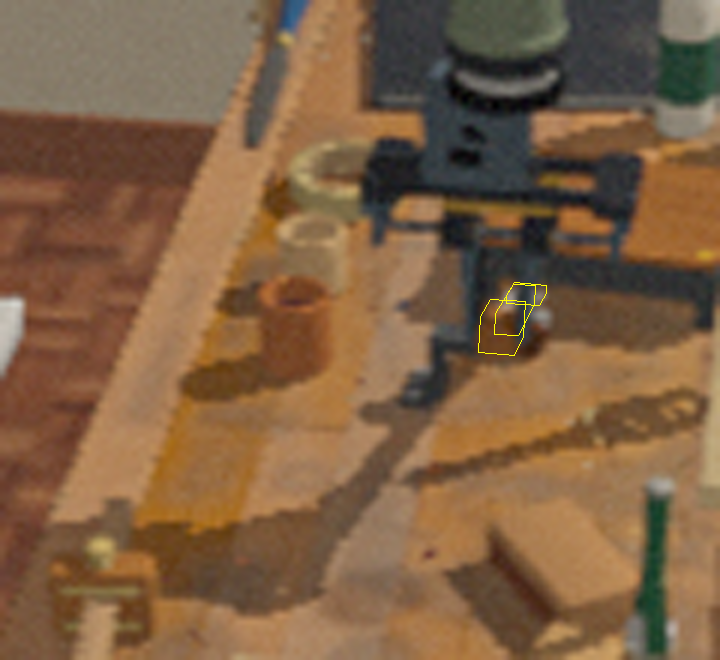

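View pics/t12.png

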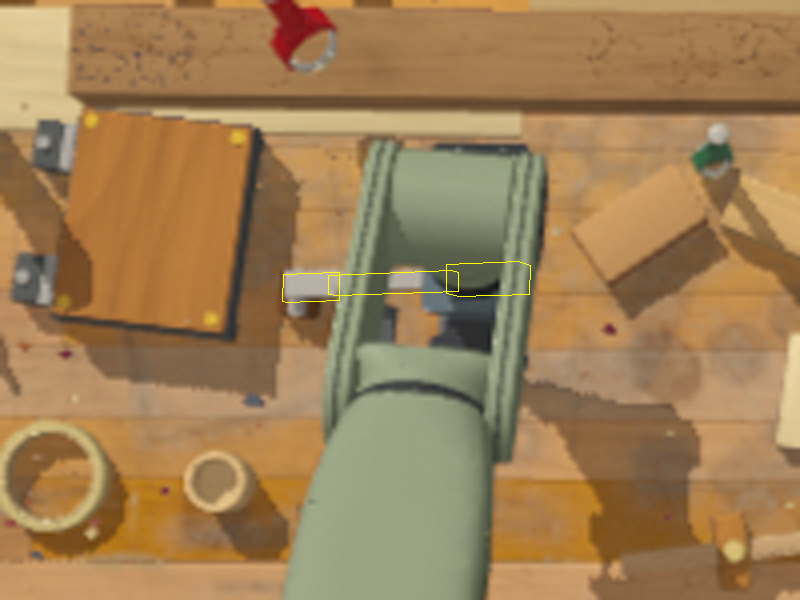

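Call:
{"op": "arm_command", "data": {
  "deltas": [
    [0, [0, 0, -10], 0],
    [0, [0, 10, -13.5], 0],
    [0, [0, 20, -17], 0],
    [0, [0, 30, -21], 0],
    [0, [0, 40, -24.5], 0],
    [0, [0, 50, -28.5], 0],
    [0, [0, 56, -31], 0],
    [0, [0, 56, -34], 0],
    [0, [0, 56, -35], 0]
  ]
}}

```text
time_s: 14.7
ee_pos: [539.4, 26.7, 58.8]
ee_rot: [153.1, 89.9, 63.0]
force: [-0.8, 3.1, 1.1]
gripper_width: 23.7
```

Run:
```python
from h import *
look(13,20,yaw=89.9,S=(110,220,190,310),kS=6)
```

```text
23.656140562625417 [-0.8  3.1  1.1] [539.4  26.7  58.8] -0.1
```

View pics/s13.png

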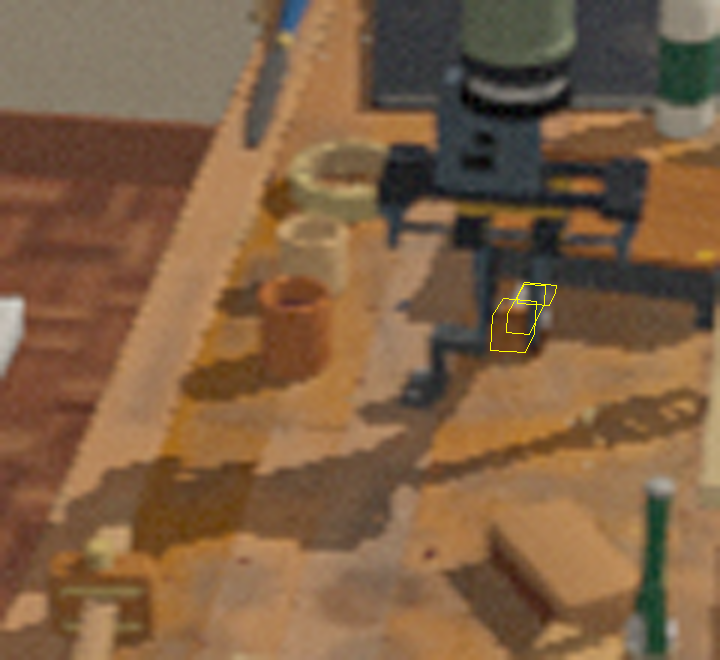

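View pics/t13.png

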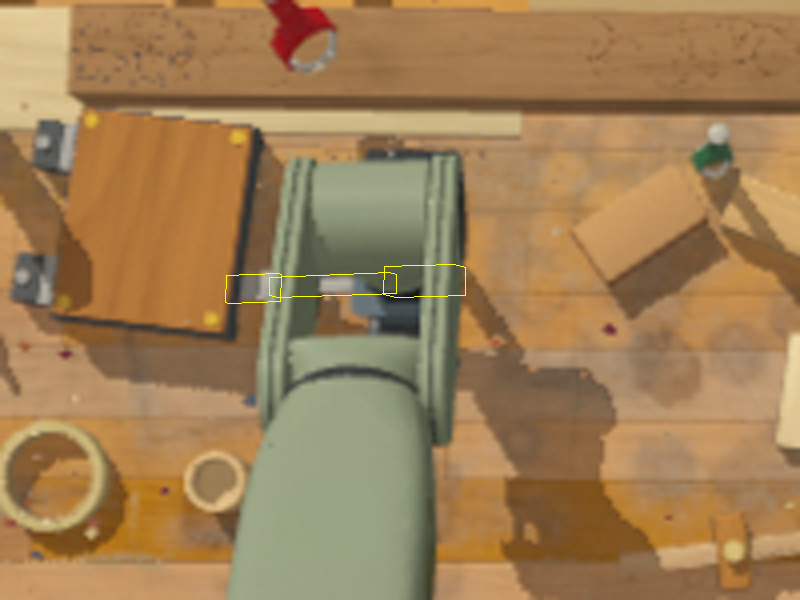

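Call:
{"op": "arm_command", "data": {
  "deltas": [
    [0, [0, -2, -4], 0],
    [0, [0, -4, -8], 0],
    [0, [0, -5.5, -11.5], 0],
    [0, [0, -7, -15], 0],
    [0, [0, -8.5, -19], 0],
    [0, [0, -10, -22.6], 0],
    [0, [0, -11.5, -26.5], 0],
    [0, [0, -13, -30], 0],
    [0, [0, -14, -34], 0],
    [0, [0, -15, -38], 0],
    [0, [0, -16, -42], 0],
    [0, [0, -16.8, -45.6], 0],
    [0, [0, -17.5, -49], 0],
    [0, [0, -18, -52.7], 0],
    [0, [0, -18.4, -55], 0],
    [0, [0, -18.6, -57.5], 0],
    [0, [0, -18.6, -57.5], 0]
  ],
  "grip_force": 20
}}

```text
time_s: 16.5
ee_pos: [539.9, 8.1, 1.8]
ee_rot: [126.7, 89.9, 36.6]
force: [-0.8, 7.0, 8.5]
gripper_width: 24.1
```

Run:
```python
from h import *
look(14,-5,yaw=89.9,S=(110,220,190,310),kS=6)
```

```text
24.08580134413811 [-0.8  7.   8.5] [539.9   8.1   1.8] -0.1
```

View pics/s14.png

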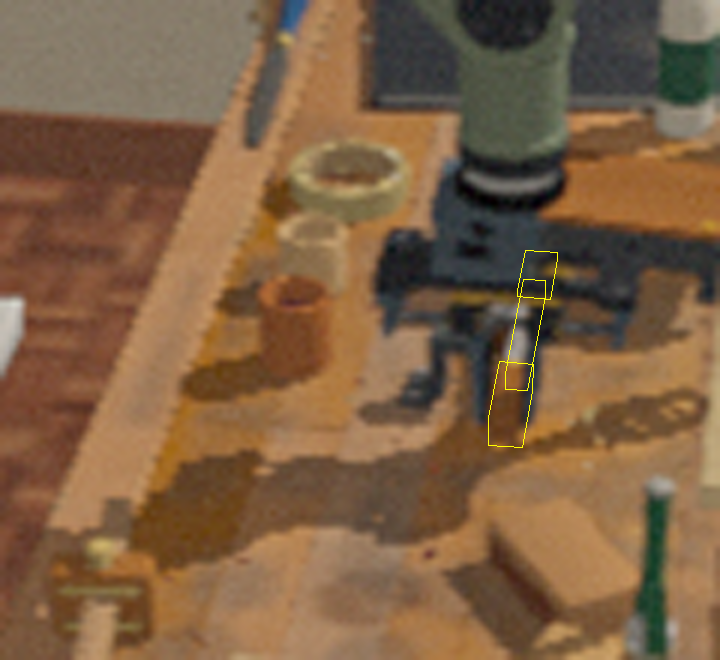

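View pics/t14.png

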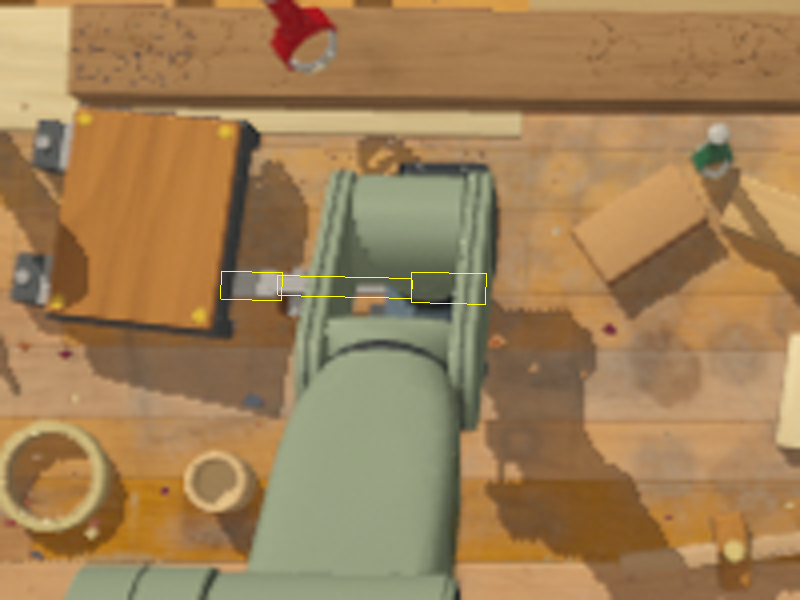

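Run:
```python
from h import *
b,_=grip_for(-5,40,32);b=np.array([539.2,7.5,1.1])
for i in range(11):
    r=40+4*i/10;k=32+31*i/10
    g,y=grip_for(-6.5,r,k); print((g-b).round(1),round(np.radians(y-89.91),3))
```

```text
[ 0.  -0.3 -3.5] 0.0
[-5.  -0.2 -3.5] -0.034
[-10.    0.1  -3.5] -0.067
[-15.    0.6  -3.5] -0.101
[-20.    1.2  -3.5] -0.135
[-24.9   1.9  -3.5] -0.168
[-29.8   2.8  -3.5] -0.202
[-34.7   3.8  -3.5] -0.235
[-39.4   5.   -3.5] -0.268
[-44.1   6.3  -3.5] -0.301
[-48.7   7.7  -3.5] -0.333
```

Call:
{"op": "arm_command", "data": {
  "deltas": [
    [0, [0, -0.3, -2.5], 0],
    [0, [0, -0.3, -4.5], 0],
    [0, [0, -0.3, -4.5], 0],
    [0, [-5, -0.2, -4.5], -0.034],
    [0, [-10, 0.1, -4.5], -0.067],
    [0, [-15, 0.6, -4.5], -0.101],
    [0, [-20, 1.2, -4.5], -0.135],
    [0, [-20, 1.2, -4.5], -0.135]
  ]
}}

```text
time_s: 17.4
ee_pos: [519.5, 8.1, -2.7]
ee_rot: [60.0, 89.9, -37.8]
force: [-1.3, 2.7, 7.7]
gripper_width: 24.2
```

Run:
```python
from h import *
look(15,-6,yaw=82.2,S=(110,220,190,310),kS=6)
```

```text
24.177827830319863 [-1.3  2.7  7.7] [519.5   8.1  -2.7] -7.8
```

View pics/s15.png

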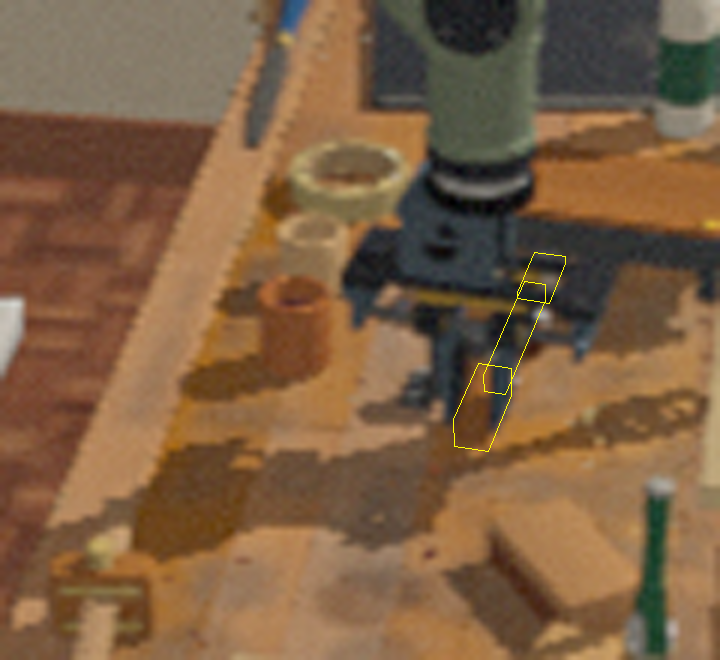

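Call:
{"op": "arm_command", "data": {
  "deltas": [
    [0, [-5, 0.7, 0], -0.033],
    [0, [-10, 1.6, 0], -0.067],
    [0, [-15, 2.6, 0], -0.1],
    [0, [-19.5, 3.8, 0], -0.133],
    [0, [-24, 5.1, 0], -0.166],
    [0, [-29, 6.5, 0], -0.198],
    [0, [-29, 6.5, 0], -0.198],
    [0, [-29, 6.5, 0], -0.198]
  ]
}}

```text
time_s: 18.3
ee_pos: [489.8, 13.9, -3.0]
ee_rot: [11.2, 89.9, -97.9]
force: [-2.9, -0.3, 7.1]
gripper_width: 24.2
```

Run:
```python
from h import *
look(16,-6,yaw=70.8,S=(110,220,190,310),kS=6)
```

```text
24.20801747454858 [-2.9 -0.3  7.1] [489.8  13.9  -3. ] -19.1
```

View pics/s16.png

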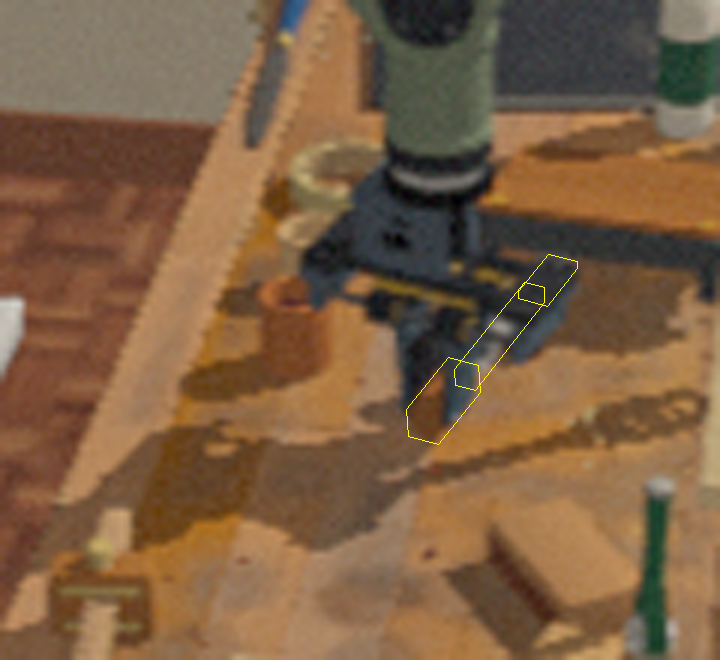

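View pics/t16.png

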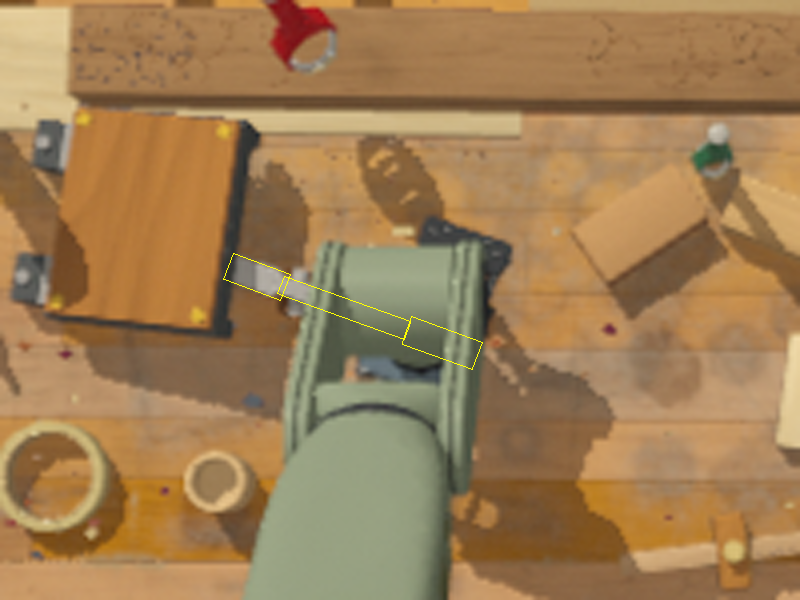

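Call:
{"op": "arm_command", "data": {
  "deltas": [
    [0, [0, 0, 2], 0],
    [0, [0, 0, 4], 0],
    [0, [0, 0, 6], 0],
    [0, [0, 0, 6], 0],
    [0.5, [0, 0, 6], 0],
    [0.5, [0, 0, 6], 0],
    [0.5, [0, 0, 6], 0],
    [0.5, [0, 0, 6], 0]
  ]
}}

```text
time_s: 19.2
ee_pos: [490.4, 15.3, 2.5]
ee_rot: [145.7, 90.0, 36.5]
force: [0.0, -0.2, 0.0]
gripper_width: 45.5
```

Run:
```python
from h import *
look(17,-3,yaw=70.8,S=(110,220,190,310),kS=6)
```

```text
45.52494635355129 [ 0.  -0.2  0. ] [490.4  15.3   2.5] -19.2
```

View pics/s17.png

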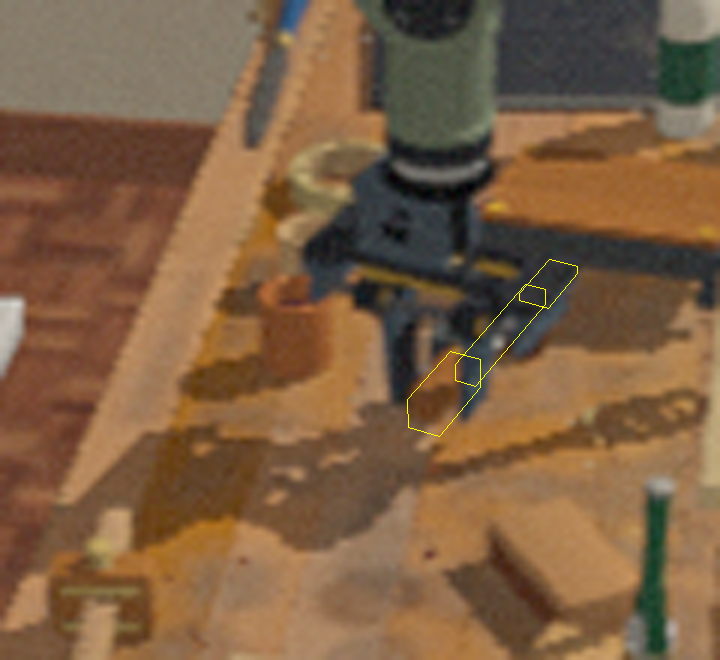

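View pics/t17.png

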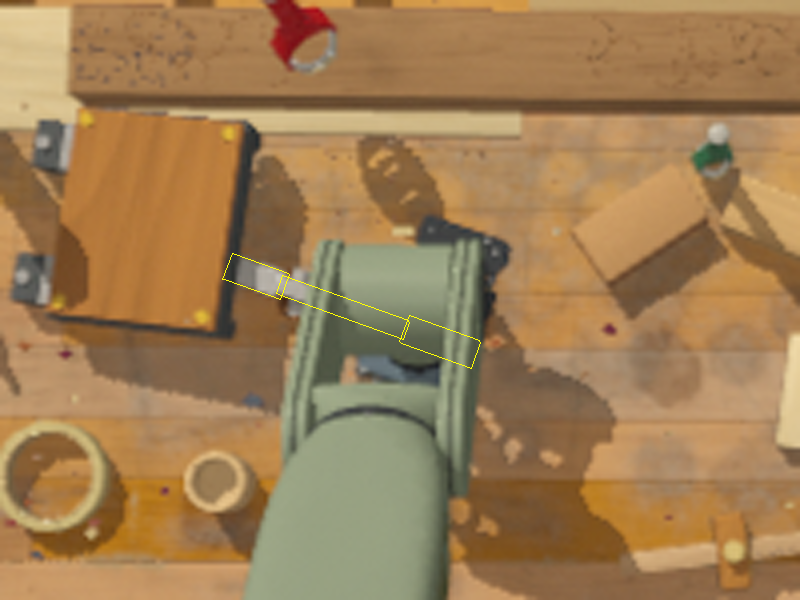

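Call:
{"op": "arm_command", "data": {
  "deltas": [
    [0.5, [0, 0, 25], 0],
    [0.6, [0, 0, 60], 0],
    [1, [5, -15, 100], 0],
    [1, [18, -60, 120], -0.02],
    [1, [31, -108, 120], -0.047],
    [1, [44, -155, 120], -0.047],
    [1, [57, -203, 120], -0.047],
    [1, [70, -250, 120], -0.047],
    [1, [82, -298, 110], -0.047],
    [1, [93.4, -341, 80], -0.047],
    [1, [93.4, -341, 60], -0.047],
    [1, [93.4, -341, 60], -0.047],
    [1, [93.4, -341, 60], -0.047]
  ]
}}

```text
time_s: 20.6
ee_pos: [583.3, -325.3, 62.4]
ee_rot: [-113.2, 89.9, 134.9]
force: [-0.3, -0.2, 0.1]
gripper_width: 91.6
```

Run:
```python
from h import *
look(18,S=(120,230,190,310),kS=6,Tt=(120,270,90,350),kT=3)
s=env.state()
C=cams.grab_frame("scene")
print((proj(C,s2w([[-50,45,32],[0,0,24]]))-[190,120])*6)
```

```text
91.62072962636293 [-0.3 -0.2  0.1] [ 583.3 -325.3   62.4] -21.9
[[520.53001526 246.85235959]
 [593.03891094 230.12235649]]
```

View pics/s18.png

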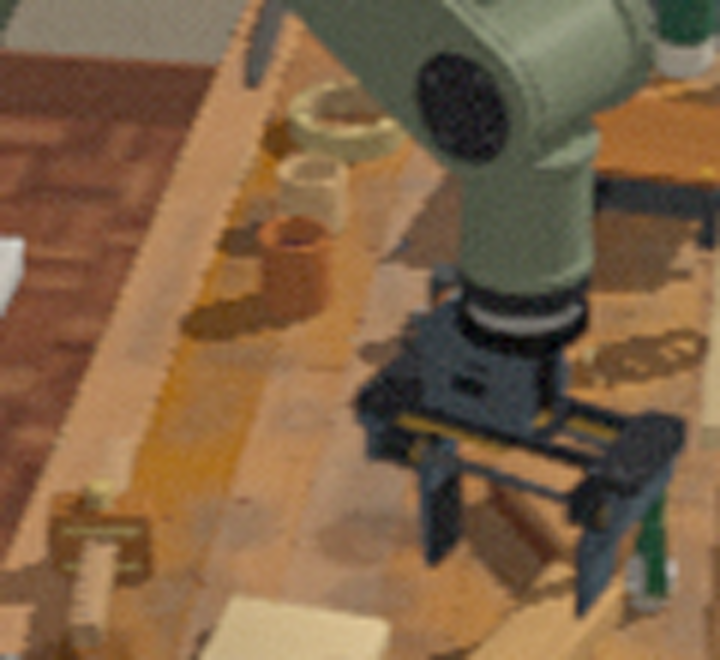

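View pics/t18.png

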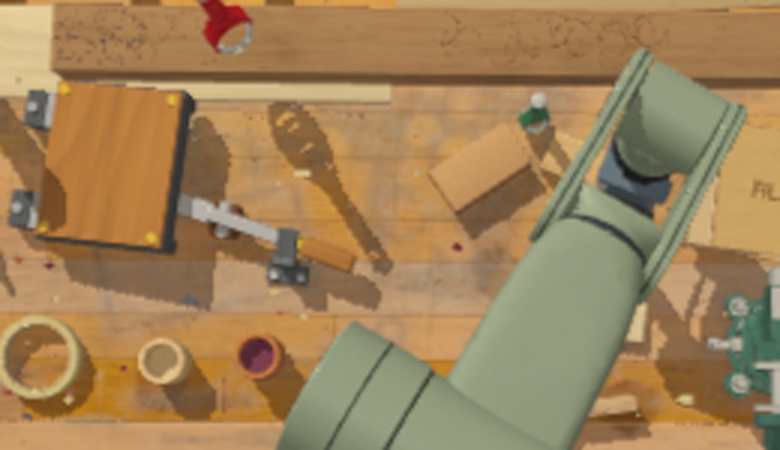

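Call:
{"op": "arm_command", "data": {
  "deltas": [
    [1, [0, 0, -25], 0],
    [1, [0, 0, -45], 0],
    [1, [0, 0, -60], 0],
    [1, [0, 0, -70], 0],
    [1, [0, 0, -70], 0]
  ]
}}

```text
time_s: 21.25
ee_pos: [583.1, -325.2, -8.2]
ee_rot: [-98.4, 89.9, 149.7]
force: [-0.4, -0.5, 0.2]
gripper_width: 91.0
```

Run:
```python
from h import *
look(19,S=(140,240,215,325),kS=6,Tt=(120,270,90,350),kT=3)
```

```text
90.98128224153638 [-0.4 -0.5  0.2] [ 583.1 -325.2   -8.2] -21.9
```

View pics/s19.png

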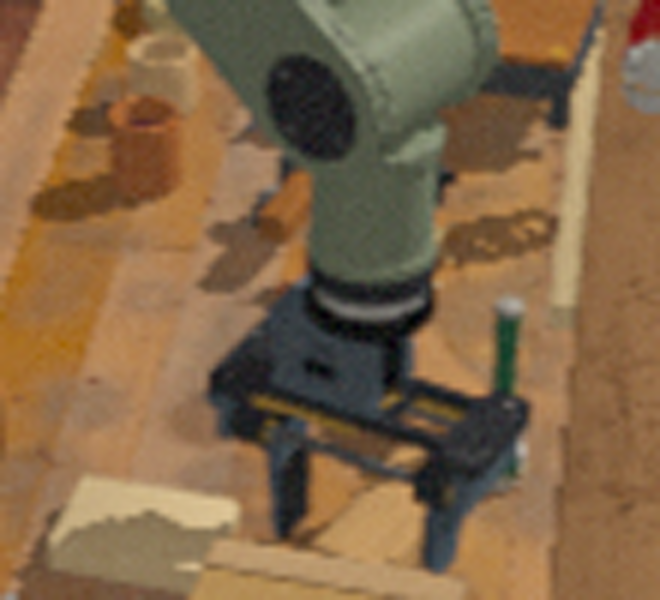

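Fingers straddle the shim at its near end (pixels ~285,530 and 440,565); the plan holds. Grip.

Call:
{"op": "arm_command", "data": {
  "deltas": [
    [0, [0, 0, 0], 0],
    [0, [0, 0, 0], 0],
    [0, [0, 0, 0], 0],
    [0, [0, 0, 0], 0],
    [0, [0, 0, 0], 0],
    [0, [0, 0, 0], 0],
    [0, [0, 0, 0], 0],
    [0, [0, 0, 0], 0]
  ],
  "grip_force": 30
}}

```text
time_s: 22.15
ee_pos: [583.7, -326.0, -7.3]
ee_rot: [78.5, 90.0, -33.4]
force: [0.1, 0.1, 0.9]
gripper_width: 49.7
```

Call:
{"op": "arm_command", "data": {
  "deltas": [
    [0, [-3, -7, 8], 0],
    [0, [-7, -18, 30], 0],
    [0, [-7, -18, 75], 0],
    [0, [-10, -10, 120], 0],
    [0, [-15, 10, 158], 0],
    [0, [-15, 55, 160], 0.04],
    [0, [-12, 100, 160], 0.08],
    [0, [-5, 147, 160], 0.12],
    [0, [2, 194, 160], 0.16],
    [0, [9, 240, 160], 0.2],
    [0, [16, 287, 150], 0.24],
    [0, [24, 332, 120], 0.281],
    [0, [31.4, 372, 90], 0.281],
    [0, [31.4, 372, 50], 0.281],
    [0, [31.4, 372, 25], 0.281],
    [0, [31.4, 372, 15], 0.281],
    [0, [31.4, 372, 15], 0.281]
  ]
}}

```text
time_s: 23.85
ee_pos: [614.2, 45.6, 6.6]
ee_rot: [-78.3, 89.8, -174.1]
force: [-0.8, -0.5, -0.9]
gripper_width: 49.7
```

Run:
```python
from h import *
look(20,S=(110,220,210,320),kS=6,Tt=(120,270,90,350),kT=3)
```

```text
49.67953292288709 [-0.8 -0.5 -0.9] [614.2  45.6   6.6] -5.8
```

View pics/s20.png

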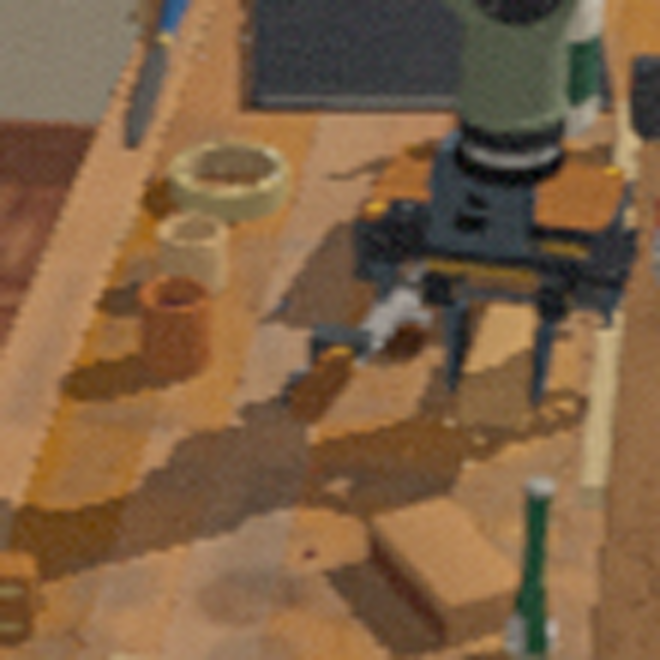

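View pics/t20.png

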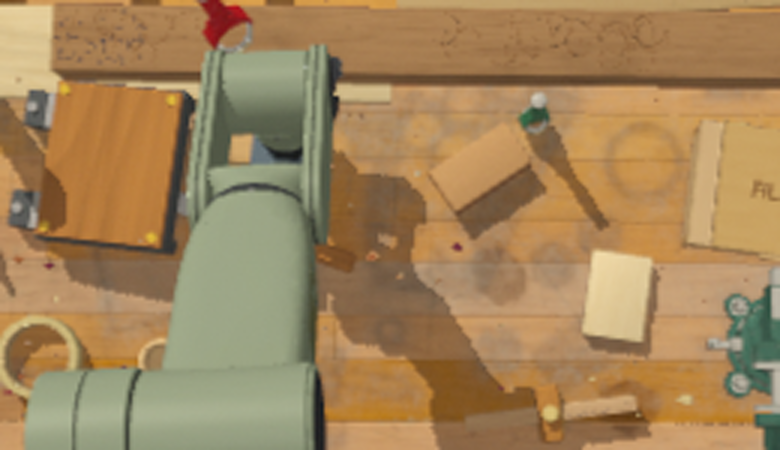

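Call:
{"op": "arm_command", "data": {
  "deltas": [
    [0, [0, 0, -8], 0],
    [0, [0, 0, -15], 0],
    [0, [0, 0, -15], 0],
    [0, [0.7, 7, -15], 0],
    [0, [1.4, 14, -15], 0],
    [0, [2, 20, -15], 0],
    [0, [2, 20, -15], 0],
    [0.8, [2, 20, -15], 0],
    [0.8, [2, 20, -15], 0],
    [0.8, [2, 20, -15], 0],
    [0.8, [2, 20, -15], 0],
    [0.8, [2, 20, 10], 0],
    [0.8, [-2, -20, 50], 0],
    [0.5, [-5, -50, 70], 0]
  ]
}}

```text
time_s: 25.35
ee_pos: [610.7, -4.2, 79.5]
ee_rot: [91.7, 89.9, -3.9]
force: [1.4, -0.5, 0.3]
gripper_width: 67.6
```

Run:
```python
from h import *
print(env.state()["qpos"].round(1))
T=cams.grab_frame("top");C=cams.grab_frame("scene")
snap("t21",T,120,270,90,290,4);snap("s21",C,110,220,210,320,6)
p0=np.r_[s2w([-80,-45,0])[0][:2],ST[2]]
for f in(T,C):
    for q in cams.silhouettes(f,"shim")[:3]:
        u=proj(f,[p0[0],p0[1],15])[0]; print(q["conf"],q["centre"],u.round(),q["region"].sum())
        if np.hypot(*(np.array(q["centre"])-u))<12:
            p,c=fit([(f,q["region"])],SHIM,p0); print(p[:2].round(1),np.degrees(p[2]).round(1),c)
print(p0)
```

```text
[-1.5 26.2 93.8 -0.  59.8  4.2]
0.56 [175.4, 168.6] [177. 169.] 240
[622.  111.8] 81.4 0.5523577140169332
0.51 [401.9, 216.0] [177. 169.] 313
0.77 [219.8, 309.5] [295. 170.] 380
0.55 [294.0, 173.0] [295. 170.] 200
[618.5 106.6] 89.0 0.20945019324273784
0.19 [263.7, 170.6] [295. 170.] 139
[620.98512812 105.86200992   1.46956723]
```

View pics/t21.png

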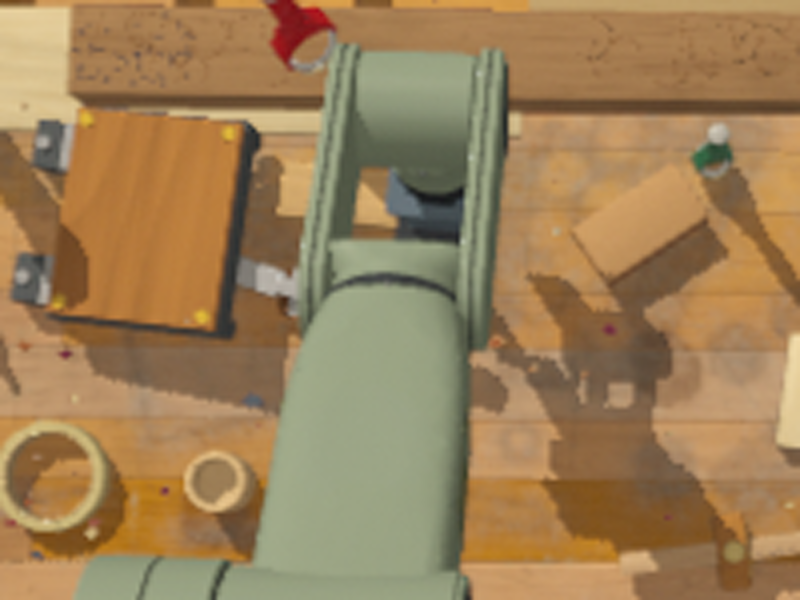

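View pics/s21.png

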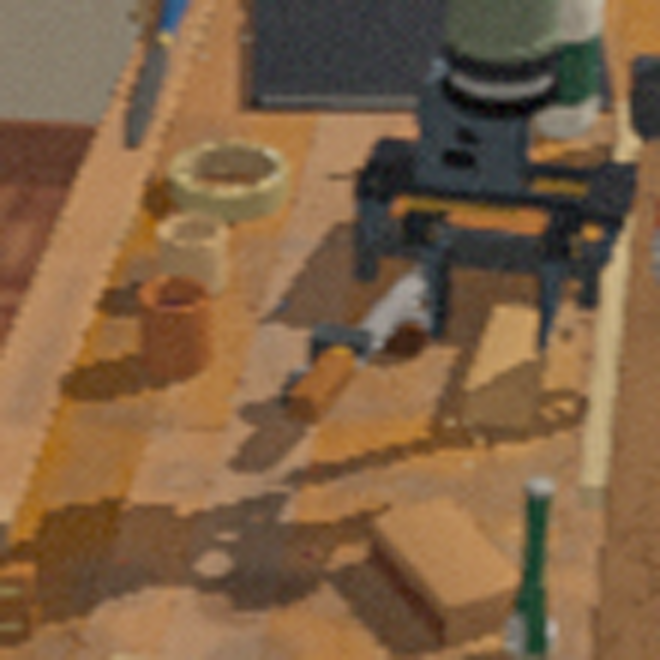

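Call:
{"op": "arm_command", "data": {
  "deltas": [
    [0, [0.9, 10, 0], 0.145],
    [0, [0.9, 10, 0], 0.29],
    [0, [0.9, 10, 0], 0.435],
    [0, [0.9, 10, 0], 0.58],
    [0, [0.9, 10, 0], 0.725],
    [0, [0.9, 10, 0], 0.87],
    [0, [0.9, 10, 0], 1.015],
    [0, [0.9, 10, 0], 1.16],
    [0, [0.9, 10, -10], 1.305],
    [0, [0.9, 10, -25], 1.45],
    [0, [0.9, 10, -45], 1.571],
    [0, [0.9, 10, -65], 1.571],
    [0, [0.9, 10, -85], 1.571],
    [0, [0.9, 10, -85], 1.571]
  ]
}}

```text
time_s: 26.95
ee_pos: [607.4, 7.3, -11.5]
ee_rot: [-177.4, 89.5, 176.9]
force: [0.1, -0.2, 0.2]
gripper_width: 0.7
```

Run:
```python
from h import *
look(22,S=(110,220,210,320),kS=6)
```

```text
0.7302835040544262 [ 0.1 -0.2  0.2] [607.4   7.3 -11.5] 84.3
```

View pics/s22.png

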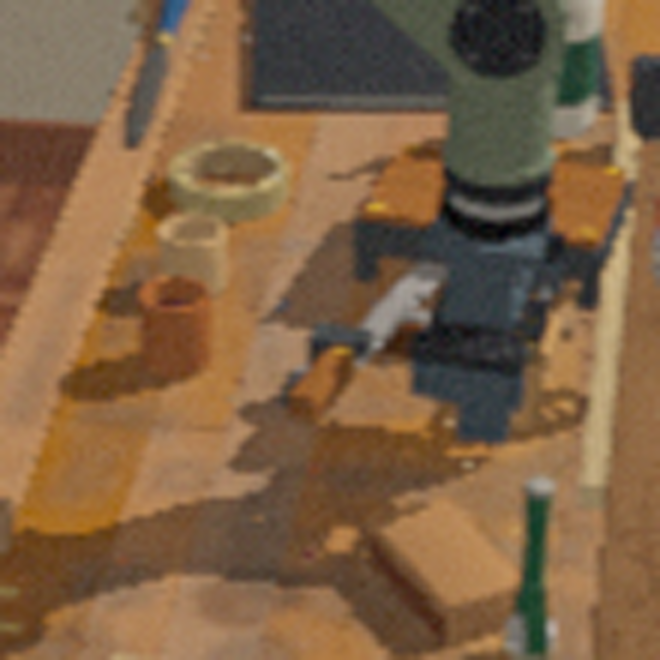

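Call:
{"op": "arm_command", "data": {
  "deltas": [
    [0, [0, 0, 0], 0],
    [0, [1, 12, 0], 0],
    [0, [2.2, 22, 0], 0],
    [0, [3.2, 31, 0], 0],
    [0, [4, 40, 0], 0],
    [0, [5, 49, 0], 0],
    [0, [5.9, 58, 0], 0],
    [0, [6.8, 67, 0], 0],
    [0, [7.7, 76, 0], 0],
    [0, [8.6, 85, 0], 0],
    [0, [9.4, 93, 0], 0],
    [0, [9.4, 93, 0], 0]
  ]
}}

```text
time_s: 28.25
ee_pos: [620.4, 100.6, -7.6]
ee_rot: [92.2, 89.9, 86.5]
force: [-0.3, 0.0, 0.3]
gripper_width: 0.3
```

Run:
```python
from h import *
look(23,S=(110,220,210,320),kS=6)
```

```text
0.258267541863167 [-0.3  0.   0.3] [620.4 100.6  -7.6] 84.3
```

View pics/s23.png

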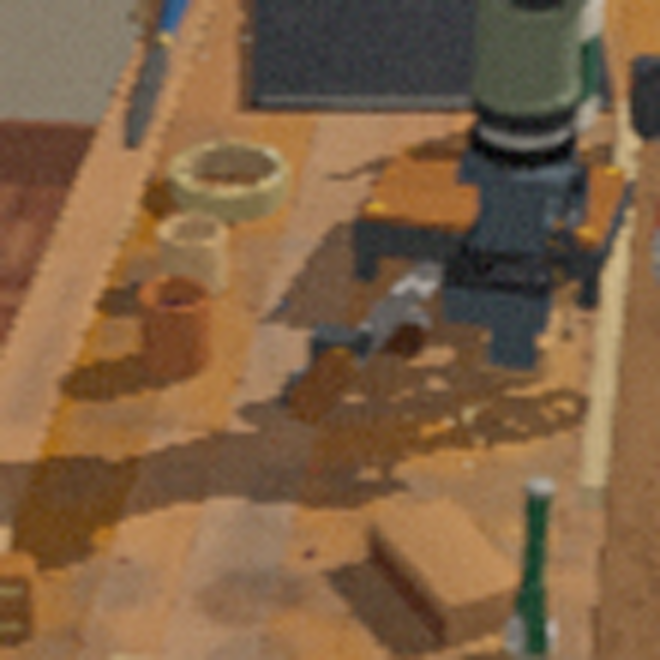

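View pics/t23.png

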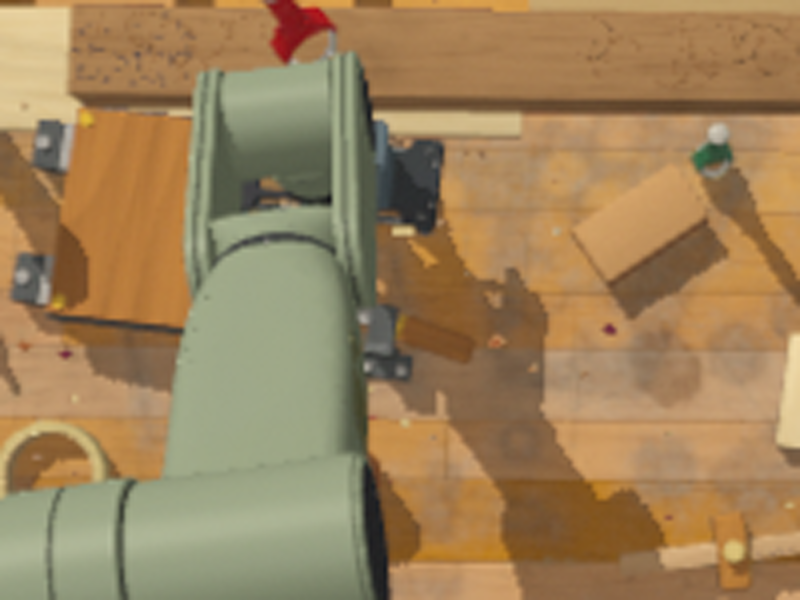

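Run:
```python
from h import *
C=cams.grab_frame("scene");snap("s24",C,40,200,220,380,5)
```

```text
(no output)
```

View pics/s24.png

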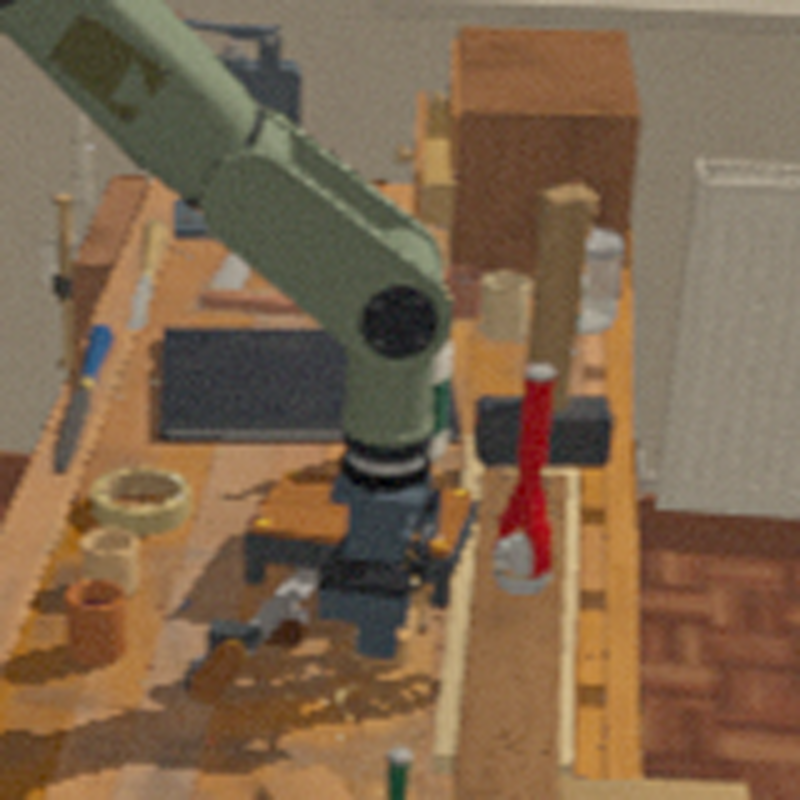

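Call:
{"op": "arm_command", "data": {
  "deltas": [
    [0, [0.4, 4, 0], 0],
    [0, [0.8, 8, 0], 0],
    [0, [0.8, 8, 0], 0],
    [0, [0.8, 8, 0], 0],
    [0, [-1, -10, 0], 0],
    [0, [-4, -40, 0], 0],
    [0, [-8, -80, 10], 0],
    [0, [-12, -120, 50], 0],
    [0, [-15, -150, 90], -0.1],
    [0, [-15, -150, 130], -0.25]
  ]
}}

```text
time_s: 29.4
ee_pos: [603.4, -55.4, 123.0]
ee_rot: [-137.7, 89.8, -158.4]
force: [1.0, 0.5, -0.3]
gripper_width: 0.5
```

Run:
```python
from h import *
look(25,S=(110,220,210,320),kS=6)
```

```text
0.515215266278632 [ 1.   0.5 -0.3] [603.4 -55.4 123. ] 69.4
```

View pics/s25.png

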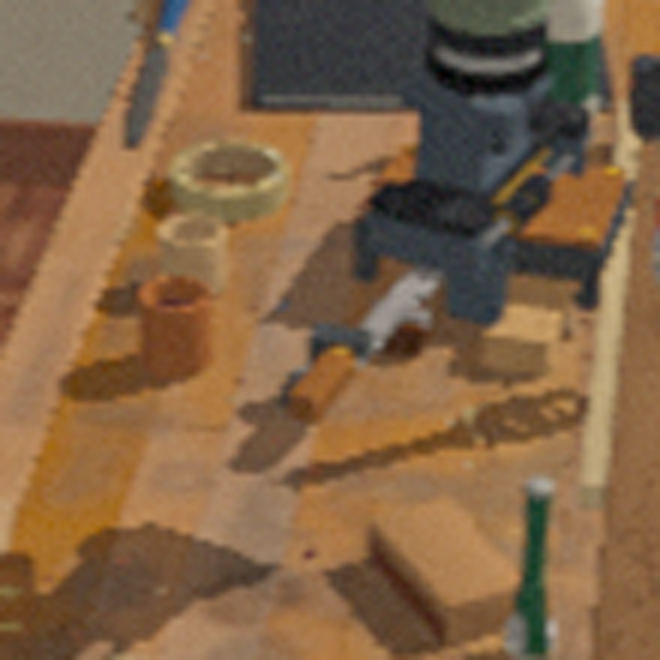

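View pics/t25.png

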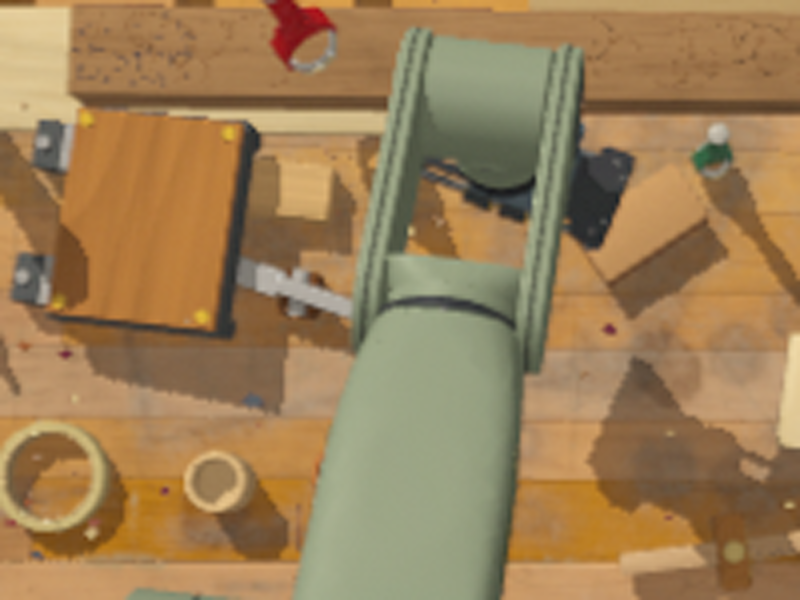

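Run:
```python
from h import *
T=cams.grab_frame("top")
c=lambda w:((w[:,:2]-ST[:2])@np.array([[np.cos(ST[2]),-np.sin(ST[2])],[np.sin(ST[2]),np.cos(ST[2])]])).round(1)
uv=np.array([[334,162],[330,220],[279,212]])/4+[90-.5,120-.5]
print(c(ray(T,uv,30)))
f=T;im=np.ascontiguousarray(cv2.resize(f["img"][120:270,90:290][:,:,::-1],None,fx=4,fy=4))
for P,p in((box(-65,55,-70,-20,0,30),ST),):
    u=np.round((cv2.convexHull(proj(f,pose(p,P)).astype(np.float32))+.5-[90,120])*4).astype(int);cv2.polylines(im,[u],True,(255,0,255),1)
cv2.imwrite("pics/t26.png",im)
```

```text
[[-65.1 -74.6]
 [-68.1 -22.6]
 [-22.6 -24.8]]
```

View pics/t26.png

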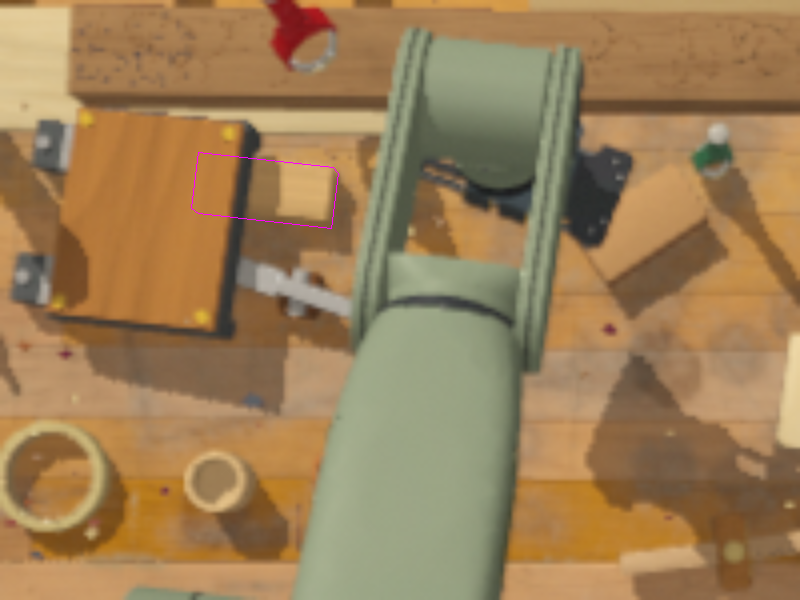

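Call:
{"op": "arm_command", "data": {
  "deltas": [
    [0.6, [-10, 6, 0], -0.145],
    [0.6, [-20, 12, 0], -0.29],
    [0.6, [-35, 18, 0], -0.435],
    [0.6, [-50, 24, 0], -0.58],
    [0.6, [-60, 30, 0], -0.725],
    [0.6, [-70, 36, 0], -0.87],
    [0.6, [-80, 42, 0], -1.015],
    [0.6, [-90, 48, 0], -1.16],
    [0.6, [-100, 55, 0], -1.305],
    [0.6, [-110, 60, -10], -1.45],
    [0.6, [-115, 66, -30], -1.555],
    [0.6, [-115, 66, -50], -1.555],
    [0.6, [-115, 66, -60], -1.555],
    [0.6, [-115, 66, -60], -1.555]
  ]
}}

```text
time_s: 30.95
ee_pos: [488.4, 14.9, 60.6]
ee_rot: [-68.7, 89.7, -177.9]
force: [-0.0, 0.2, 0.7]
gripper_width: 54.9
```

Run:
```python
from h import *
s=env.state();print(s["gripper_width"],s["ee_pos"].round(1),jaw())
for n,(r0,r1,c0,c1),k in(("scene",(110,220,190,310),6),("top",(120,270,90,290),4)):
    f=cams.grab_frame(n); im=np.ascontiguousarray(cv2.resize(f["img"][r0:r1,c0:c1][:,:,::-1],None,fx=k,fy=k))
    ovbar(im,f,barpts(np.array([490.2,15.2,2.6+37]),70.9,-3,-88,18),k,r0,c0)
    cv2.imwrite(f"pics/{n[0]}27.png",im)
```

```text
54.92498150387079 [488.4  14.9  60.6] -19.151707247965195
```

View pics/s27.png

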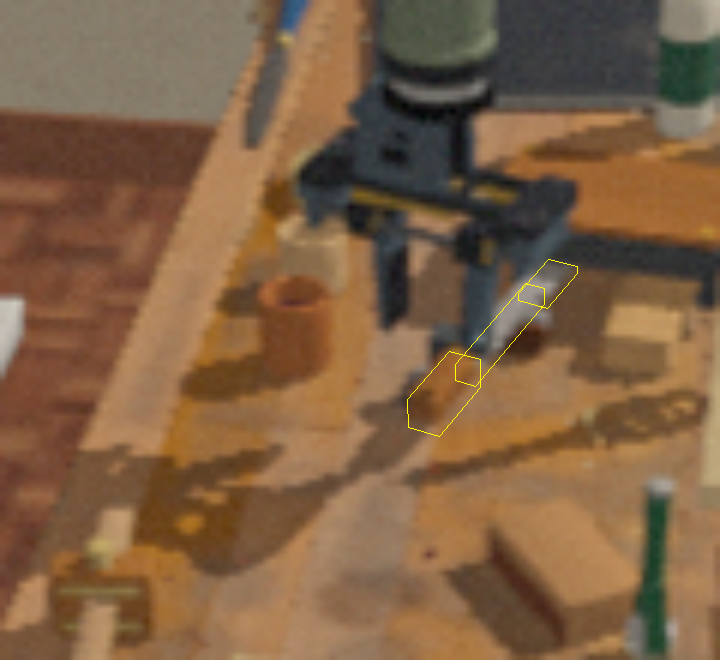

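View pics/t27.png

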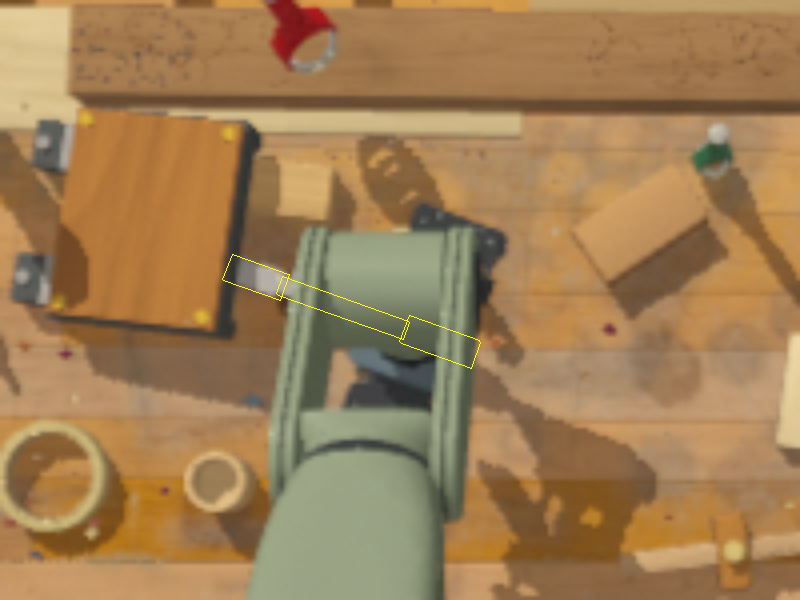

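Call:
{"op": "arm_command", "data": {
  "deltas": [
    [0.6, [0, 0, -20], 0],
    [0.6, [0, 0, -40], 0],
    [0.6, [0, 0, -55], 0],
    [0.6, [0, 0, -60], 0],
    [0.6, [0, 0, -60], 0],
    [0, [0, 0, -60], 0],
    [0, [0, 0, -60], 0],
    [0, [0, 0, -60], 0],
    [0, [0, 0, -60], 0],
    [0, [0, 0, -60], 0],
    [0, [0, 0, -60], 0],
    [0, [0, 0, -63], 0],
    [0, [0, 0, -66], 0],
    [0, [0, 0, -67], 0],
    [0, [0, 0, -67], 0]
  ],
  "grip_force": 22
}}

```text
time_s: 32.55
ee_pos: [490.1, 14.9, -3.8]
ee_rot: [13.4, 90.0, -95.7]
force: [-3.8, -1.6, 8.9]
gripper_width: 23.8
```

Call:
{"op": "arm_command", "data": {
  "deltas": [
    [0, [4.5, -1.4, 0], 0.032],
    [0, [9, -2.7, 0], 0.065],
    [0, [14, -4, 0], 0.098],
    [0, [19, -5, 0], 0.131],
    [0, [24, -5.8, 0], 0.165],
    [0, [29, -6.5, 0], 0.198],
    [0, [34, -7, 0], 0.232],
    [0, [39, -7.5, 0], 0.266],
    [0, [44, -7.8, 0], 0.299],
    [0, [50, -8, 0], 0.333],
    [0, [51, -8, 0], 0.333],
    [0, [51, -8, 0], 0.333]
  ]
}}

```text
time_s: 33.75
ee_pos: [542.0, 6.1, -3.7]
ee_rot: [37.6, 89.9, -52.4]
force: [-1.8, -3.9, 7.1]
gripper_width: 23.7
```

Run:
```python
from h import *
look(28,-6,yaw=89.9,S=(110,220,190,310),kS=6)
```

```text
23.74492399297483 [-1.8 -3.9  7.1] [542.    6.1  -3.7] -0.0
```

View pics/s28.png

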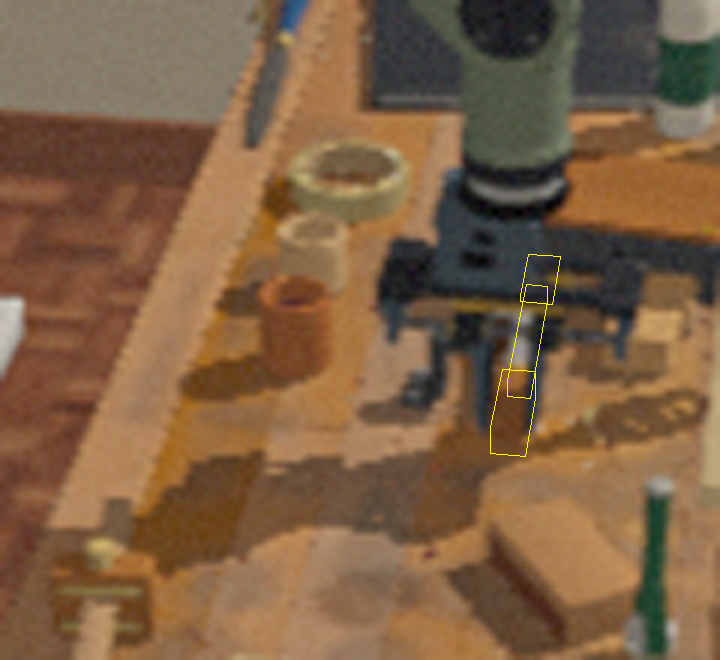

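View pics/t28.png

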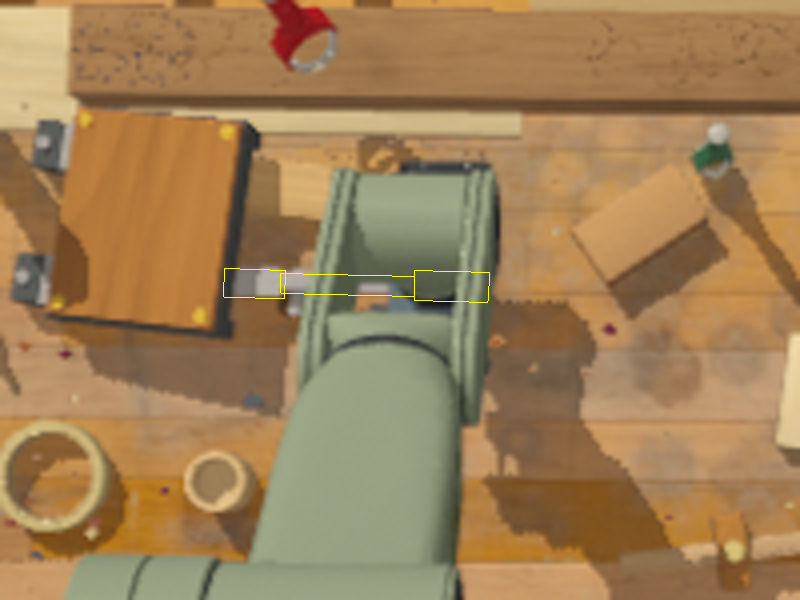

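Call:
{"op": "arm_command", "data": {
  "deltas": [
    [0, [0, 0.2, 4], 0],
    [0, [0, 0.6, 8], 0],
    [0, [0, 1.2, 12], 0],
    [0, [0, 2, 17], 0],
    [0, [0, 3, 21], 0],
    [0, [0, 4, 25], 0],
    [0, [0, 5, 29], 0],
    [0, [0, 6, 33], 0],
    [0, [0, 6.8, 36], 0],
    [0, [0, 6.8, 36], 0],
    [0, [0, 6.8, 36], 0]
  ],
  "grip_force": 15
}}

```text
time_s: 34.95
ee_pos: [541.1, 14.3, 31.3]
ee_rot: [-147.6, 90.0, 122.2]
force: [0.0, 1.0, -3.8]
gripper_width: 24.3
```

Run:
```python
from h import *
look(29,8,yaw=90.2,S=(110,220,190,310),kS=6)
```

```text
24.34113847601982 [ 0.   1.  -3.8] [541.1  14.3  31.3] -0.1
```

View pics/s29.png

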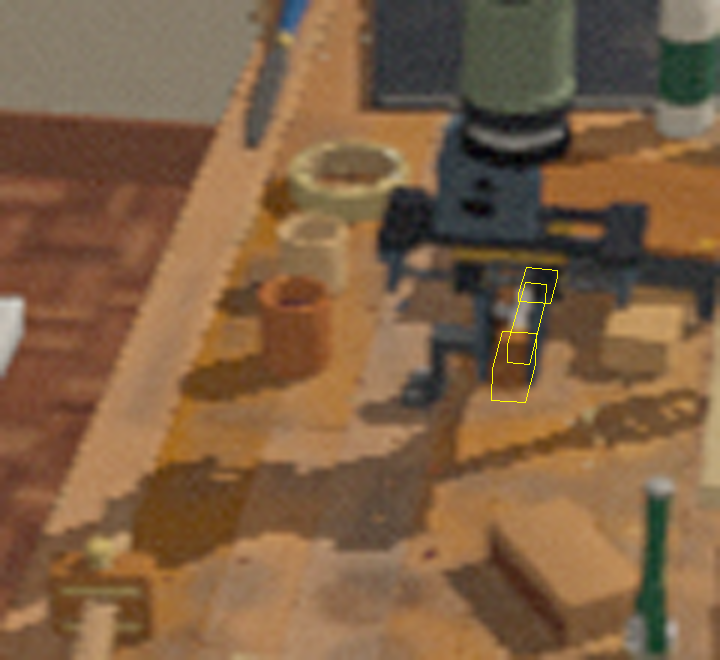

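View pics/t29.png

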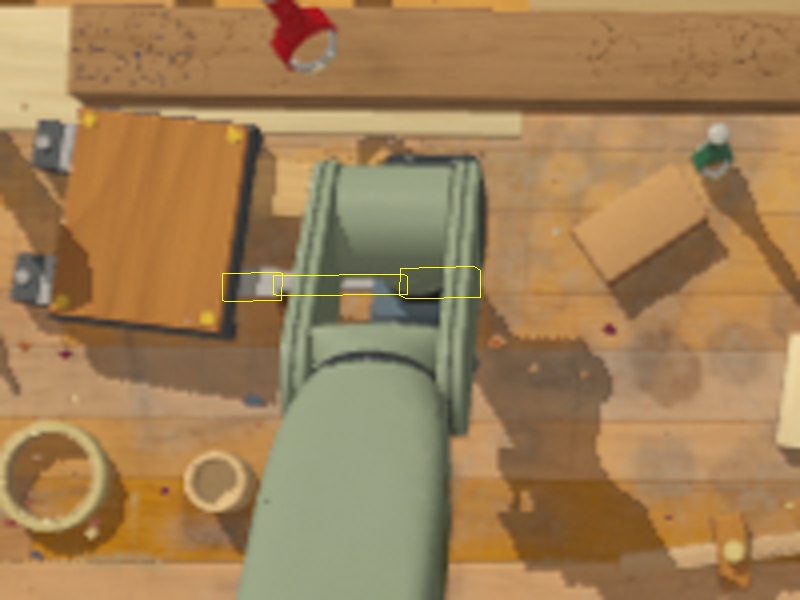

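Call:
{"op": "arm_command", "data": {
  "deltas": [
    [0, [0, 0, 0], 0],
    [0, [0, -10, 1], 0],
    [0, [0, -20, 2], 0],
    [0, [0, -32, 4], 0],
    [0, [2, -45, 12], 0],
    [0, [3, -60, 40], 0],
    [0, [3, -75, 80], 0],
    [0, [-10, -100, 100], -0.1],
    [0, [-35, -125, 100], -0.2],
    [0, [-60, -150, 100], -0.3],
    [0, [-85, -170, 90], -0.4],
    [0, [-110, -188, 80], -0.5],
    [0, [-130, -200, 70], -0.555],
    [0, [-146, -211, 50], -0.555],
    [0, [-146, -211, 30], -0.555],
    [0, [-146, -211, 30], -0.555]
  ],
  "grip_force": 45
}}

```text
time_s: 36.65
ee_pos: [393.0, -197.3, 60.4]
ee_rot: [-84.7, 89.8, 153.3]
force: [-0.9, 0.1, -3.1]
gripper_width: 23.6
```

Run:
```python
from h import *
look(30,8,yaw=58.1,S=(110,240,180,310),kS=5)
```

```text
23.550040953130047 [-0.9  0.1 -3.1] [ 393.  -197.3   60.4] -32.0
```

View pics/s30.png

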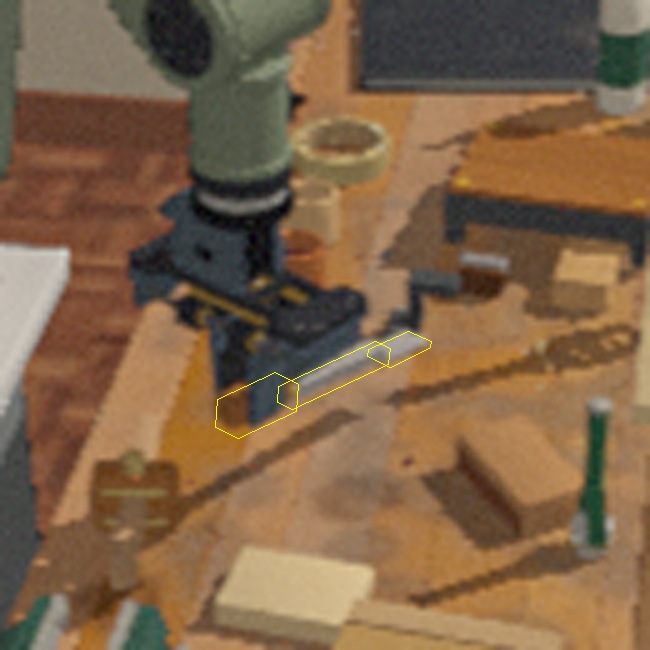

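View pics/t30.png

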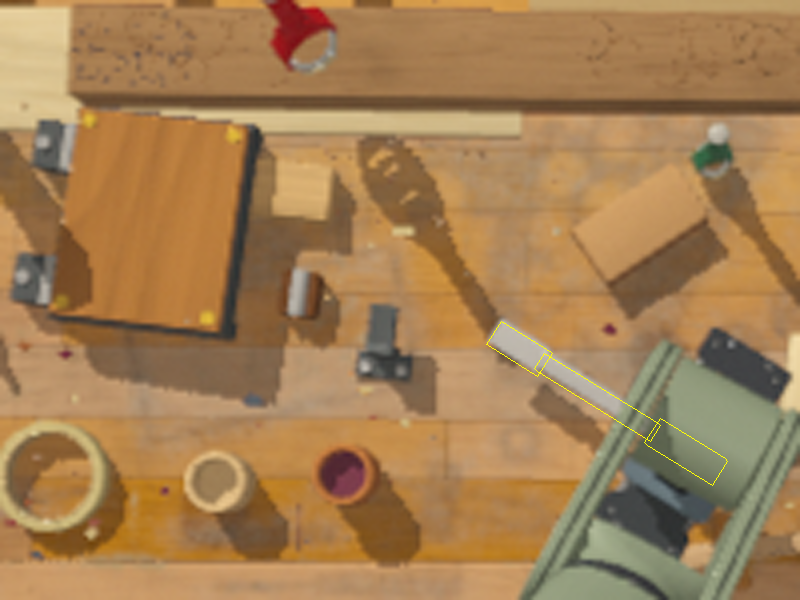

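Call:
{"op": "arm_command", "data": {
  "deltas": [
    [0, [0, 0, -20], 0],
    [0, [0, 0, -35], 0],
    [0, [0, 0, -43], 0],
    [0, [0, 0, -48], 0],
    [0, [0, 0, -53], 0],
    [0, [0, 0, -58], 0],
    [0, [0, 0, -63], 0],
    [0, [0, 0, -68], 0],
    [0, [0, 0, -72], 0],
    [0, [0, 0, -75], 0],
    [0, [0, 0, -75], 0],
    [0.5, [0, 0, -75], 0],
    [0.5, [0, 0, -75], 0],
    [0.8, [0, 0, -75], 0],
    [0.8, [0, 0, -75], 0],
    [0.8, [0, 0, -75], 0],
    [0.8, [0, 0, -45], 0],
    [0.8, [0, 0, 0], 0],
    [0.8, [0, -40, 40], 0],
    [0.8, [-10, -80, 80], 0]
  ],
  "grip_force": 8
}}

```text
time_s: 38.75
ee_pos: [388.2, -267.9, 133.9]
ee_rot: [91.6, 89.9, -30.2]
force: [1.2, 0.1, -0.9]
gripper_width: 72.9
```

Call:
{"op": "arm_command", "data": {
  "deltas": [
    [1, [-10, -40, 20], -0.1],
    [1, [-30, -80, 30], -0.2],
    [1, [-60, -120, 40], -0.3],
    [1, [-90, -160, 40], -0.4],
    [1, [-120, -200, 40], -0.4],
    [1, [-120, -200, 40], -0.4],
    [1, [-120, -200, 40], -0.4]
  ]
}}

```text
time_s: 39.45
ee_pos: [266.6, -467.6, 171.5]
ee_rot: [-125.2, 89.9, 89.8]
force: [0.0, 0.9, 1.0]
gripper_width: 91.3
```

Run:
```python
from h import *
print(env.state()["time_s"],env.state()["ee_pos"])
T=cams.grab_frame("top");C=cams.grab_frame("scene")
snap("t31",T,110,270,90,350,3);snap("s31",C,100,260,180,340,4.9)
for n,parts,p0 in(("bar",BAR,[441,-122,np.radians(58)]),("shim",None,None)):
    if parts:
        for f in(T,C):
            for q in cams.silhouettes(f,n):
                if np.hypot(*(np.array(q["centre"])-proj(f,[p0[0],p0[1],7])[0]))<15:
                    p,c=fit([(f,q["region"])],parts,p0);print(n,p[:2].round(1),np.degrees(p[2]).round(1),round(c,3))
# bed angle fit
B=box(-160,0,-95,95,0,34)
def bedbox(a):
    R=np.array([[np.cos(a),0,-np.sin(a)*-1*-1],[0,1,0],[0,0,1]])
    x,z=B[:,0],B[:,2]; X=x*np.cos(a)+z*np.sin(a); Z=-x*np.sin(a)+z*np.cos(a)
    return np.c_[X+160,B[:,1],Z+24]
q=[s for s in cams.silhouettes(C,"bed")][0];qt=[s for s in cams.silhouettes(T,"bed")][0]
for a in(0,.03,.045,.057,.07,.085,.1,.12):
    o=[]
    for f,m in((C,q["region"]),(T,qt["region"])):
        r=raster(f,[bedbox(a)],ST)[::S,::S]>0; o.append(round((r&m).sum()/(r|m).sum(),3))
    print(a,o)
```

```text
39.45 [ 266.6461705  -467.62754607  171.4533712 ]
bar [ 442.7 -120.4] 57.9 0.177
bar [ 441.8 -122. ] 57.6 0.313
0 [np.float64(0.908), np.float64(0.938)]
0.03 [np.float64(0.933), np.float64(0.942)]
0.045 [np.float64(0.942), np.float64(0.944)]
0.057 [np.float64(0.937), np.float64(0.945)]
0.07 [np.float64(0.924), np.float64(0.947)]
0.085 [np.float64(0.901), np.float64(0.948)]
0.1 [np.float64(0.882), np.float64(0.947)]
0.12 [np.float64(0.852), np.float64(0.949)]
```

View pics/t31.png

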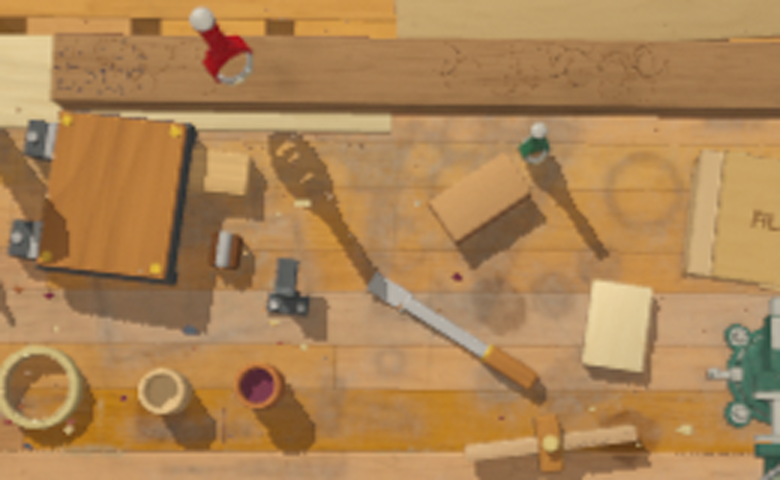

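View pics/s31.png

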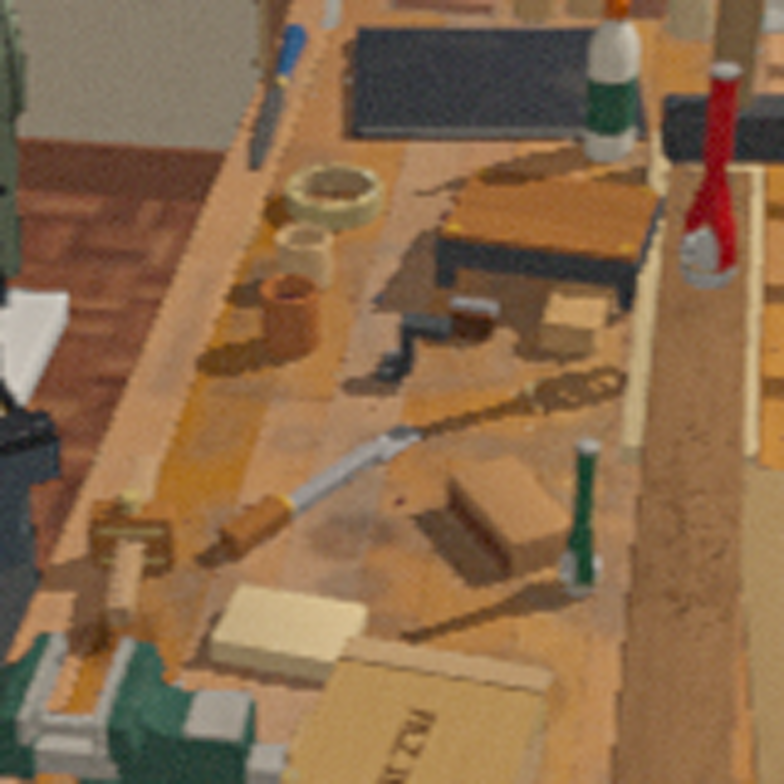

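Run:
```python
from workcell import env
print(env.job_done(), env.state()["time_s"])
```

```text
the job is handed in; nothing more can be done
the job is handed in; nothing more can be done
```

The bed now rests on the packing block and the bar lies flat on the bench. I handed the job in at about 39.5 s of the 72 s allowed.

**What was done:**
- I levered the bed up over the fulcrum with the bar and hooked the shank under the keeper. The bed stayed up with the gripper let go.
- I carried the 120 x 50 block over, set it down in front of the bed and pushed it in lengthwise. It ended about 54 mm deep, at station y about -48.
- I then pressed the bar down, swung it out of the keeper and let the bed down onto the block. The bar went back to about where it had lain, at (442, -121) mm and yaw 58°.

**Last checks:**
- **Bed angle:** the scene camera fits best at about 0.045–0.057 rad, and 0.057 was expected. The top view barely responds to the angle, so it neither confirms nor contradicts this.
- **Bar:** both cameras agree on its place to about 2 mm. It is clear of the bed, fulcrum and keeper.
- **Bystanders:** they look unmoved in the last pictures. I did not measure them again.
- **Forces:** the largest wrist reading I saw was about 10 N. I only saw readings at the end of each move.

**What disagreed or went wrong:**
- **First grasp:** it closed on nothing, because the fingertips stand about 29 mm higher than the reported TCP height suggests. I corrected for this using the pictures.
- **Sanding block:** its outline measured about 112 x 64 mm from above, against the listed 112 x 123. I left it alone.
- **Block clearance:** the packing block's outer edge is only about 1–4 mm from the bed's foot on that side. No contact shows in the pictures.

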